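Meter a kit of spacers from the feed box and refill it

TASK

Slide the yellow tray along its lane right home under the feed box, pull the red gate handle only partway, so that the two black-capped spacers of the issue chamber drop into the tray and the blue-capped ones of the reserve chamber stay in, and push the gate fully shut again. Then draw the tray back out along its lane clear of the box, leaving it standing in the lane, and put every black-capped spacer lying on the bench into the issue chamber (these two in either order). Last, press the green button fully down and let it spring back; leave the tape roll, jar and carton where they are.

Things in the scene. Friction and masses are not known exactly. Their poses are not given: they have to be found in the camera images.
- station: Fixed blue-and-clear feed box on legs. Origin on the bench under the box's centre; z up; x along the tray lane, from its mouth inward; y along the box. Box open on top, 94 mm (x) by 160 mm (y), rim 156 mm up. A wall at y = 0 parts it into two chambers, each 86 (x) by 76 mm (y) inside, walls 4 mm. Their floor is the slide gate, top 94 mm, underside 90 mm up. A leg plate at y = 97 to 104 mm is 112 mm high.
- lane_home (a point): Where the tray's origin is when the tray is home: on the bench under the middle of the issue chamber (station x 0, y +40 mm), axes as the station's. A stop lets the tray go 3 mm further. The lane runs along x, 114 mm wide between steel rails 14 mm high that reach forward to x = -182 mm.
- issue (a point): Centre of the floor of the issue chamber, the +y half of the feed box, away from the red gate handle, above the tray lane; 94 mm up, axes as the station's. Two black-capped spacers lie in it at the start. 62 mm deep; room for four spacers: two layers of two side by side, long along x.
- reserve (a point): Centre of the floor of the reserve chamber, the -y half of the feed box, next to the red gate handle; 94 mm above the bench, axes as the station's. It holds two blue-capped spacers of the next job.
- gate (a joint): Opening of the slide gate, m: 0 = shut, grows as it is drawn out along the station's -y, to 0.16 at its end stop. At 0.080 the issue chamber's floor is wholly open and the reserve chamber's still closed; from about 0.095 on the reserve spacers may fall too. About 2 N of friction; stays where it is left.
- gate_grip (a point): Grip point in the gate's red upright handle: a plate 44 mm wide (station x), 12 mm thick (station y), 52 mm high, its top 145 mm above the bench; the point is 13 mm below the top, in the middle. With the gate shut it is 50 mm off the box's end wall, towards station -y. Moves with the gate.
- tray: Loose yellow open tray, 116 mm (x) by 104 mm (y) by 42 mm high, walls and floor 4 mm, 0.28 to 0.46 kg, in the lane with 5 mm side play. Origin under its centre on the bench; axes as the station's. Starts near the lane's mouth. It is clear of the box when its origin lies 105 mm or more from lane_home, towards station -x.
- tray_grip (a point): Grip point in the tray's black upright handle: a plate 30 mm wide (tray x), 12 mm thick (tray y), its top 92 mm above the bench; the point is 14 mm below the top and 90 mm in front (tray -x) of the tray's origin. It stays in front of the feed box when the tray is home.
- ready (a joint): Travel of the green push button, m: 0 = up, 0.007 = fully down; springs back. 5 N presses it fully down.
- ready_top (a point): Centre of the top of the green push button, 36 mm across, on a small grey box 100 mm square and 45 mm high; pressed straight down.
- tape: Bystander: loose cardboard-brown tape roll lying flat, 100 mm across, 48 mm high; origin under its centre. A clear tub of screws, 150 mm high, stands fixed beyond it at the far edge of the bench.
- jar: Bystander: loose amber jar, 68 mm across, 95 mm high; origin under its centre.
- carton: Bystander: loose brown carton 70 (x) by 100 (y) by 55 mm high; origin under its centre.
- batch1: Square aluminium tube spacer with black plastic end caps, 70 mm long (its x) by 30 by 30 mm, 50 to 100 g; origin at its centre. Starts in the issue chamber, lying along the station's x; part of this kit.
- batch2: Square aluminium tube spacer with black plastic end caps, 70 mm long (its x) by 30 by 30 mm, 50 to 100 g; origin at its centre. Starts in the issue chamber, lying along the station's x; part of this kit.
- keep1: Square aluminium tube spacer with blue plastic end caps, 70 mm long (its x) by 30 by 30 mm, 50 to 100 g; origin at its centre. Lies in the reserve chamber and stays there.
- keep2: Square aluminium tube spacer with blue plastic end caps, 70 mm long (its x) by 30 by 30 mm, 50 to 100 g; origin at its centre. Lies in the reserve chamber and stays there.
- refill1: Square aluminium tube spacer with black plastic end caps, 70 mm long (its x) by 30 by 30 mm, 50 to 100 g; origin at its centre. Lies loose on the bench to the left of the feed box; two to four of these are present.
- refill2: Square aluminium tube spacer with black plastic end caps, 70 mm long (its x) by 30 by 30 mm, 50 to 100 g; origin at its centre. Lies loose on the bench to the left of the feed box; two to four of these are present.
- refill3: Square aluminium tube spacer with black plastic end caps, 70 mm long (its x) by 30 by 30 mm, 50 to 100 g; origin at its centre. Lies loose on the bench to the left of the feed box; two to four of these are present.
- refill4: Square aluminium tube spacer with black plastic end caps, 70 mm long (its x) by 30 by 30 mm, 50 to 100 g; origin at its centre. Lies loose on the bench to the left of the feed box; two to four of these are present.
There are look-alikes about, which are no part of the job. Several things look just like the part that bears ready: the one meant starts nearest to the robot's base.

How it is judged (in metres and radians):
On the way, in this order (a step that is already met when the one before it is completed fails the run):
1. the tray is pushed home under the feed box with the gate still shut (x of tray in the frame of station above -0.012 m and y of tray in the frame of station between 0.02 and 0.06 m and angle between tray's own z axis and vertical below 0.1 rad and value of joint gate below 0.006 m), for 0.2 s.
2. the gate is pulled partway and both batch spacers have dropped into the tray, which is home (value of joint gate above 0.03 m and x of tray in the frame of station above -0.016 m and x of batch1 in the frame of tray between -0.055 and 0.055 m and y of batch1 in the frame of tray between -0.05 and 0.05 m and z of batch1 in the frame of tray between 0 and 0.07 m and x of batch2 in the frame of tray between -0.055 and 0.055 m and y of batch2 in the frame of tray between -0.05 and 0.05 m and z of batch2 in the frame of tray between 0 and 0.07 m), for 0.2 s.
3. the gate is pushed shut, the batch in the tray (value of joint gate below 0.006 m and x of batch1 in the frame of tray between -0.055 and 0.055 m and y of batch1 in the frame of tray between -0.05 and 0.05 m and z of batch1 in the frame of tray between 0 and 0.07 m and x of batch2 in the frame of tray between -0.055 and 0.055 m and y of batch2 in the frame of tray between -0.05 and 0.05 m and z of batch2 in the frame of tray between 0 and 0.07 m), for 0.2 s.
4. the tray is drawn out clear with its batch, and every spacer from the bench is in the issue chamber over the shut gate (all of step 3 and x of tray in the frame of station between -0.2 and -0.098 m and y of tray in the frame of station between 0 and 0.08 m and angle between tray's own z axis and vertical below 0.1 rad and x of refill1 in the frame of issue between -0.043 and 0.043 m and y of refill1 in the frame of issue between -0.039 and 0.039 m and z of refill1 in the frame of issue between 0.005 and 0.062 m and x of refill2 in the frame of issue between -0.043 and 0.043 m and y of refill2 in the frame of issue between -0.039 and 0.039 m and z of refill2 in the frame of issue between 0.005 and 0.062 m and x of refill3 in the frame of issue between -0.043 and 0.043 m and y of refill3 in the frame of issue between -0.039 and 0.039 m and z of refill3 in the frame of issue between 0.005 and 0.062 m and x of refill4 in the frame of issue between -0.043 and 0.043 m and y of refill4 in the frame of issue between -0.039 and 0.039 m and z of refill4 in the frame of issue between 0.005 and 0.062 m), for 0.2 s.
5. the green button is pressed fully down (all of step 4 and value of joint ready above 0.006 m), for 0.05 s.
At the end, for the whole second after the job is handed in: Gate shut within 6 mm; both batch spacers in the tray; tray upright in the lane, its origin 98 to 200 mm in front of the box centre; every bench spacer in the issue chamber, its centre below the rim; blue-capped spacers in the reserve chamber; button up; all at rest (all of step 4 and x of keep1 in the frame of reserve between -0.043 and 0.043 m and y of keep1 in the frame of reserve between -0.039 and 0.039 m and z of keep1 in the frame of reserve between 0.005 and 0.066 m and x of keep2 in the frame of reserve between -0.043 and 0.043 m and y of keep2 in the frame of reserve between -0.039 and 0.039 m and z of keep2 in the frame of reserve between 0.005 and 0.066 m and value of joint ready below 0.0015 m and linear speed of each of tray, batch1, batch2, refill1, refill2, refill3, refill4 below 0.03 m/s); the robot touches nothing.
It fails at once if a blue-capped reserve spacer leaves its chamber (not (x of keep1 in the frame of reserve between -0.043 and 0.043 m and y of keep1 in the frame of reserve between -0.039 and 0.039 m and z of keep1 in the frame of reserve between 0 and 0.085 m) or not (x of keep2 in the frame of reserve between -0.043 and 0.043 m and y of keep2 in the frame of reserve between -0.039 and 0.039 m and z of keep2 in the frame of reserve between 0 and 0.085 m)).
It fails at once if the button is pressed fully down before the gate is shut, the kit drawn out and the issue chamber refilled (value of joint ready above 0.006 m and not ((x of batch1 in the frame of tray between -0.055 and 0.055 m and y of batch1 in the frame of tray between -0.05 and 0.05 m and z of batch1 in the frame of tray between 0 and 0.07 m and x of batch2 in the frame of tray between -0.055 and 0.055 m and y of batch2 in the frame of tray between -0.05 and 0.05 m and z of batch2 in the frame of tray between 0 and 0.07 m) and (x of refill1 in the frame of issue between -0.043 and 0.043 m and y of refill1 in the frame of issue between -0.039 and 0.039 m and z of refill1 in the frame of issue between 0.005 and 0.062 m and x of refill2 in the frame of issue between -0.043 and 0.043 m and y of refill2 in the frame of issue between -0.039 and 0.039 m and z of refill2 in the frame of issue between 0.005 and 0.062 m) and (x of refill3 in the frame of issue between -0.043 and 0.043 m and y of refill3 in the frame of issue between -0.039 and 0.039 m and z of refill3 in the frame of issue between 0.005 and 0.062 m and x of refill4 in the frame of issue between -0.043 and 0.043 m and y of refill4 in the frame of issue between -0.039 and 0.039 m and z of refill4 in the frame of issue between 0.005 and 0.062 m) and (value of joint gate below 0.006 m and x of tray in the frame of station between -0.2 and -0.098 m and y of tray in the frame of station between 0 and 0.08 m and angle between tray's own z axis and vertical below 0.1 rad))).
It fails at once if the tape is knocked or moved more than 30 mm (distance of tape from where it was at the start of the episode above 0.03 m).
It fails at once if the jar is knocked or moved more than 30 mm (distance of jar from where it was at the start of the episode above 0.03 m).
It fails at once if the carton is knocked or moved more than 30 mm (distance of carton from where it was at the start of the episode above 0.03 m).
Of refill1, refill2, refill3, refill4 only 2 to 4 are there at a start; the rules pass over those that are not, and their reading is None.
At some moment in a run one of refill1, refill2, refill3, refill4 may be knocked a few centimetres aside while the robot is not near it.
Once in a run the grip may slacken for a moment while it holds something.
It also fails if it takes over 210 s, if anything falls off the work surface, if the arm or the gripper's body presses on something with over 40 N, if the wrist force passes 120 N, or if a joint passes its speed limit or range.

ROBOT

A 6-joint arm with a two-finger parallel gripper is mounted at the origin on the work surface. World frame = base frame: x ahead of the robot, y to its left, z up, the work surface at z = 0. Lengths are in mm, angles in rad, forces in N, time in s.
With the tool pointing down it reaches from about 275 to 750 mm from the base axis. Payload 10.2 kg.
Tool frame: the origin (TCP) lies between the finger pads; the fingertips stand 11 mm ahead of it and the grasp point (between the pads) lies 8 mm behind it; z points along the fingers, y is the line along which they close (so a half turn about z gives the same grasp; the last joint's range is limited). The gripper opens to 85 mm and grips with 20 to 120 N. Pads are 22 mm wide; open, the fingers measure 114 mm over their backs; the gripper's body (76 mm by 85 mm) begins 54 mm behind the grasp point. The pads swing forward as they close: fully open they stand 13 mm farther back than shut.
Start: joints at [-1.482, 0.313, 1.498, -0, 1.331, -0.223], TCP at [161.043, -499.696, 242.294] pointing down, gripper open.
Joint ranges: [-2.94, 2.94], [-0.97, 2.17], [0.19, 2.56], [-1.23, 4.37], [0.02, 3.11], [-2.88, 2.88]. Speed limits (rad/s): [2.39, 2.39, 3.01, 3.14, 3.14, 3.14].

INTERFACE

Orientations are given as a unit quaternion [w, x, y, z].
In Python, from rig import sense, eyes, finish_job gives the robot as it stands.
- The arm moves only by the shell command python3 -m jog 'ROWS' [FORCE]. ROWS is JSON, a list of rows, each a list of 7 numbers: the shift along the tool's x, y, z in m, then the turn, a rotation vector about the tool's x, y, z in rad, then the finger opening in m, from 0 to 0.0854. In form: [[dx, dy, dz, rx, ry, rz, gripper], ...]. A call has 1 to 5 rows; each row shifts and turns the commanded pose from where the row before left it, along the tool's axes as they then stand; what a row does not reach is not made up. A row lasts 1/10 s, in which the tool goes at most 50 mm and 8.59 degrees, less where a joint would pass 70% of its speed; a pose out of reach is approached as far as the arm can. A call is refused whole if a number of a shift passes 0.05 or a number of a turn 0.15, either way. A call with a gripper value outside its range is refused whole. The fingers move at their own pace and stop on an object; FORCE is the grip in N (left out, the last holds). Time passes only in rows, so rows that do not move let the fingers close. It gives the time, the measured TCP pose, the force, the opening and the grip force at its end, in the units of the state.
- sense(): the state, without advancing time (a new reading comes with each control period).
- eyes.capture(name): name is "scene" or "top" or "wrist"; returns the picture (400x640x3 uint8, red, green, blue); there is no depth.
- eyes.calibration(name): a dict with "fx", "fy", "cx", "cy" (pixels), "cam_to_world" (4x4, takes a point from camera to world coordinates); the wrist camera has in their place "mount" (4x4, takes a point from camera to tool coordinates, whose origin is the TCP and whose axes are the flange's). Camera axes: x right, y down, z forward; pixel columns grow to the right and rows downward; lengths in mm; the calibration is good to about 2 mm. A picture is of the moment at which its call begins: read the wrist's pose just before it. calibration takes no time and is no camera call.
- finish_job(): hands the job in; it is judged then, once.
The state is a dict: "time_s": time; "joints": joint angles; "dq": joint speeds; "tau": joint torques, N m; "eef_pos": TCP position; "ee_rot": TCP orientation; "force": force on the tool from outside, world axes, zero at the start; "wrist_torque": the same for the moment, N m; "grip_width": opening from 0.0 (shut) to 1.0 (fully open); "grip_force": force on a finger pad.
Only numpy, scipy, OpenCV 4.12 (cv2) and the standard library are available. Lean on these libraries where they do the work, as an engineer would, in place of code of your own. Each camera call takes 0.05 s, during which the arm holds its last target. There are 200 camera calls.

## Working session

There is one attempt and no reset: what is moved stays moved. The work goes in short steps, Python scripts to look and compute and a shell command to move; the robot and the scene stay as the last step left them, time stands still between calls to the robot, and variables do not carry over. Pictures are saved under pics/ and viewed, at most 14 in all, crops included, and the job is handed in when it is done.

```bash
ls; mkdir -p pics
python3 - <<'E'
from rig import sense, eyes
import cv2, json
s=sense(); print({k:s[k] for k in ('time_s','eef_pos','ee_rot','grip_width','force')})
for n in ('scene','top','wrist'):
    im=eyes.capture(n); cv2.imwrite(f'pics/{n}0.png',im[:,:,::-1]); print(n,eyes.calibration(n))
E
```

```text
pics
{'time_s': 0.0, 'eef_pos': array([ 161.01901063, -499.42008049,  241.71917255]), 'ee_rot': array([-6.82137217e-04,  9.87870966e-01,  1.55275525e-01,  3.30257624e-05]), 'grip_width': 0.9990771132725621, 'force': array([ 0.12547408,  0.61734278, -0.06833322])}
scene {'fx': 403.56721514050236, 'fy': 403.56721514050236, 'cx': 313.6158767145205, 'cy': 198.87196773688422, 'cam_to_world': array([[-8.63465494e-01,  4.20047317e-01, -2.79262586e-01,
         8.88757475e+02],
       [ 5.04230727e-01,  7.04127776e-01, -4.99955447e-01,
         4.92664310e+02],
       [-1.33684008e-02, -5.72507054e-01, -8.19790802e-01,
         9.72875294e+02],
       [ 0.00000000e+00,  0.00000000e+00,  0.00000000e+00,
         1.00000000e+00]])}
top {'fx': 516.731561890119, 'fy': 516.731561890119, 'cx': 312.17515804427904, 'cy': 200.34790137884812, 'cam_to_world': array([[ 2.75290469e-02, -9.73891598e-01,  2.25338204e-01,
         2.85751613e+02],
       [-9.99620356e-01, -2.65636927e-02,  7.31539764e-03,
        -4.00583707e+01],
       [-1.13858952e-03, -2.25454041e-01, -9.74253139e-01,
         1.41919346e+03],
       [ 0.00000000e+00,  0.00000000e+00,  0.00000000e+00,
         1.00000000e+00]])}
wrist {'fx': 315.82118928879885, 'fy': 315.82118928879885, 'cx': 320.3562998851044, 'cy': 195.4835600023864, 'mount': array([[ 4.09842072e-04, -9.48368637e-01, -3.17169925e-01,
         8.30048151e+01],
       [ 9.99999853e-01,  2.75792663e-04,  4.67537709e-04,
         1.25027326e+00],
       [-3.55924961e-04, -3.17170069e-01,  9.48368610e-01,
        -1.32858903e+02],
       [ 0.00000000e+00,  0.00000000e+00,  0.00000000e+00,
         1.00000000e+00]])}
```

View pics/top0.png

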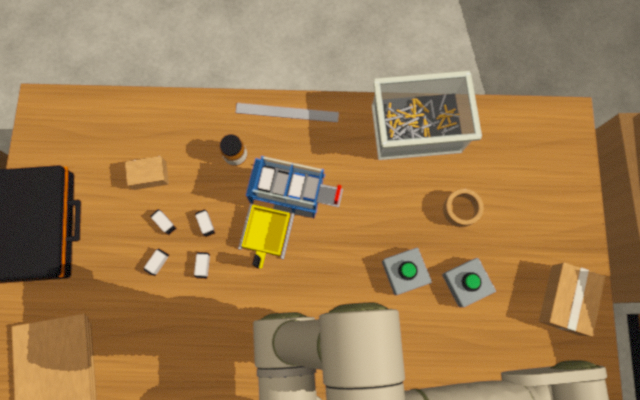

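View pics/scene0.png

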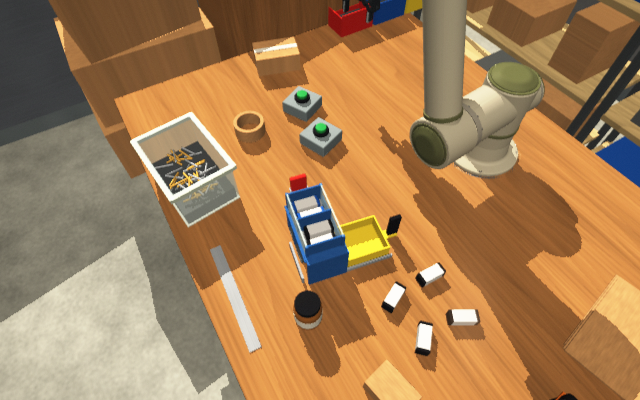

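Top view: the feed box is at (287,185), with its red handle at (337,193). The tray is at (266,230) and its black handle at (260,260). The refills are at (163,221), (205,222), (156,262) and (202,264). Look-alike candidates are the buttons at (409,270) and (472,282), and I'll choose the one nearest the base by computation. The jar is at (233,148), the carton at (146,172) and the tape at (464,207).

```bash
cat > h.py <<'E'
import numpy as np, cv2
from rig import sense, eyes
from scipy.spatial.transform import Rotation as R
def rot(s): q=s['ee_rot']; return R.from_quat([q[1],q[2],q[3],q[0]]).as_matrix()
def snap(n,fn=None):
    s=sense(); im=eyes.capture(n); c=eyes.calibration(n)
    if n=='wrist':
        T=np.eye(4); T[:3,:3]=rot(s); T[:3,3]=s['eef_pos']; c['cam_to_world']=T@c['mount']
    if fn: cv2.imwrite('pics/'+fn,im[:,:,::-1])
    return im,c
def plane(c,px,z):
    px=np.atleast_2d(np.array(px,float)); M=c['cam_to_world']
    d=np.c_[(px[:,0]-c['cx'])/c['fx'],(px[:,1]-c['cy'])/c['fy'],np.ones(len(px))]@M[:3,:3].T
    t=(z-M[2,3])/d[:,2]; return M[:3,3]+t[:,None]*d
def proj(c,P):
    M=np.linalg.inv(c['cam_to_world']); p=np.atleast_2d(P)@M[:3,:3].T+M[:3,3]
    return np.c_[p[:,0]/p[:,2]*c['fx']+c['cx'],p[:,1]/p[:,2]*c['fy']+c['cy']]
def blobs(mask,amin=30):
    cs,_=cv2.findContours(mask.astype(np.uint8),cv2.RETR_EXTERNAL,cv2.CHAIN_APPROX_NONE)
    return [k for k in cs if cv2.contourArea(k)>=amin]
def rect(c,k,z):
    "min area rect of a contour cast on plane z: centre, (long,short), angle of long axis deg"
    w=plane(c,k.reshape(-1,2),z)[:,:2].astype(np.float32)
    (x,y),(a,b),t=cv2.minAreaRect(w)
    if a<b: a,b,t=b,a,t+90
    return np.round([x,y,a,b,(t+90)%180-90],1)
def hsv(im): return cv2.cvtColor(im,cv2.COLOR_RGB2HSV)
def go(p=None,yaw=None,s=None):
    "print shift in tool axes (mm) and turn about tool z (rad) to reach p with tool down; yaw = world angle (deg) of the closing line (mod 180)"
    s=s or sense(); r=rot(s)
    out=[]
    if yaw is not None:
        a=np.degrees(np.arctan2(r[1,1],r[0,1])); d=(yaw-a+90)%180-90; out.append(('closing now',round(a,1),'turn rz',round(-np.radians(d),3),'j6',round(float(s['joints'][5]),2)))
    if p is not None: out.append(np.round(r.T@(np.array(p)-s['eef_pos']),1))
    out.append(('tilt',np.round(r[:,2],3))); print(*out)
E
python3 - <<'E'
from h import *
im,c=snap('top'); h=hsv(im); H,S,V=[h[...,i].astype(int) for i in range(3)]
for n,m,z in (('yellow',(H>24)&(H<34)&(S>180)&(V>120),42),('red',((H<5)|(H>174))&(S>170)&(V>90),145),('green',(H>50)&(H<85)&(S>120),52),('blue',(H>100)&(H<120)&(S>120)&(V>60),156),('white',(S<60)&(V>170),30)):
    for k in blobs(m,15): 
        print(n,np.round(k.reshape(-1,2).mean(0)),rect(c,k,z))
for n,p,z in (('jar',(232,143),95),('carton',(146,172),55),('tape',(464,207),48),('blackh',(260,258),92)): print(n,plane(c,p,z)[0].round())
im2=cv2.resize(im[130:300,120:360],None,fx=3.3,fy=3.3,interpolation=cv2.INTER_CUBIC); cv2.imwrite('pics/crop1.png',im2[:,:,::-1])
E
```

```text
yellow [265. 234.] [499.7  97.5 162.3 107.2 -10.9]
red [337. 194.] [598.8 -93.   43.1   8.6 -12.7]
green [472. 281.] [ 396.6 -454.4   37.1   36.6   -2.2]
green [408. 270.] [ 420.9 -287.2   37.    36.9   -0.6]
blue [317. 177.] [643.5 -42.4  36.4  28.3  48.5]
blue [288. 181.] [627.6  31.1  77.9   7.4 -11.4]
blue [281. 195.] [614.8  39.9 178.2 115.6  78.9]
white [545. 397.] [ 114.1 -632.5   23.5   14.4  -88.4]
white [294. 395.] [100.    3.8  83.7  21.6 -88.4]
white [381. 394.] [ 110.9 -214.1  109.    31.2  -88.4]
white [593. 391.] [ 129.6 -756.3   58.3   43.5  -83.6]
white [566. 377.] [ 161.9 -695.6  191.3   24.9  -83. ]
white [374. 348.] [ 220.6 -201.7  182.8  126.7    6.2]
white [578. 298.] [ 359.7 -738.4  164.4   20.2  -17.4]
white [201. 265.] [422.9 262.3  55.3  35.1  -2.7]
white [155. 262.] [426.3 386.5  55.7  36.8 -29.5]
white [288. 236.] [506.4  34.3 118.7   4.6 -11. ]
white [204. 222.] [539.3 264.3  56.   31.7  24.5]
white [162. 221.] [538.7 380.2  54.8  30.2  47.8]
white [311. 187.] [644.4 -24.3  51.   22.3 -10.6]
white [296. 185.] [648.8  16.   61.8  32.5 -11.8]
white [280. 183.] [653.7  60.9  50.   23.8 -11.1]
white [266. 178.] [666.9 101.2  59.3  32.1 -10.7]
white [272. 111.] [868.3  93.6 205.7  28.9  86. ]
white [88. 82.] [944.8 635.   20.4   9.5 -88.5]
white [12. 29.] [1111.1  883.7   67.    42.2  -68.8]
white [376.  23.] [1161.6 -210.6   58.4   51.9   75.9]
white [61. 12.] [1169.9  741.4   35.2   12.8   17.7]
white [232.  55.] [ 991.7  199.2 1401.9  465.5  -88.5]
white [24.  4.] [1186.6  856.5  101.3   40.8  -88.5]
jar [745. 191.  95.]
carton [669. 428.  55.]
tape [ 596. -442.   48.]
blackh [437. 100.  92.]
```

View pics/crop1.png

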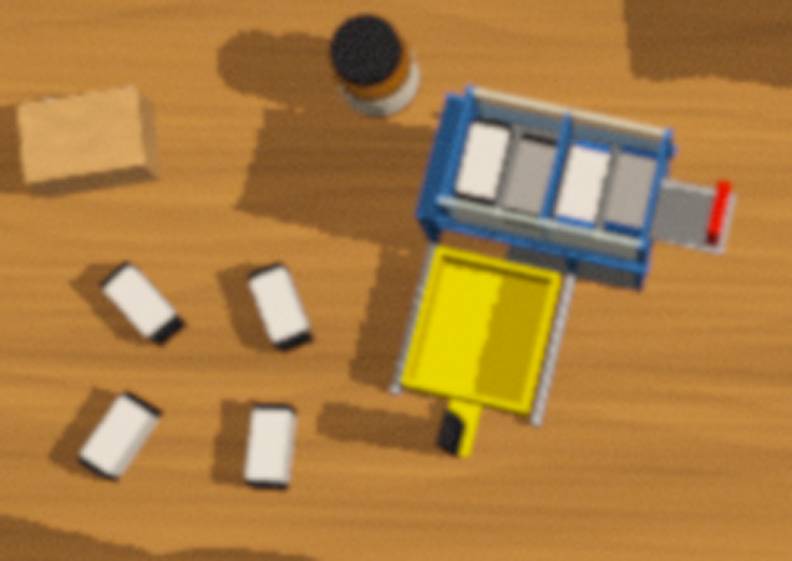

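The button at (408,270) is 509 mm from the base and the other is 603 mm away, so the first is the right one. The crop shows the tray in its lane, the red handle, the black handle, and four bench refills. The station yaw is about -11° and its origin is about (624,35).

Run:
```python
from h import *
go([437,100,300],79); s=sense(); print(s['joints'].round(2)); print(rot(s).round(2))
```

```text
('closing now', np.float64(-72.1), 'turn rz', np.float64(0.504), 'j6', -0.22) [ 446.6 -486.   -57.6] ('tilt', array([-0.   ,  0.001, -1.   ]))
[-1.48  0.31  1.5  -0.    1.33 -0.22]
[[ 0.95  0.31 -0.  ]
 [ 0.31 -0.95  0.  ]
 [ 0.   -0.   -1.  ]]
```

```bash
python3 -m jog '[[0,0,-0.05,0,0,0,0.085],[0.045,-0.048,0,0,0,0,0.085],[0.045,-0.048,0,0,0,0,0.085],[0.045,-0.048,0,0,0,0,0.085],[0.045,-0.048,0,0,0,0,0.085]]' 40
python3 -m jog '[[0.045,-0.048,0,0,0,0,0.085],[0.045,-0.048,0,0,0,0,0.085],[0.045,-0.048,0,0,0,0,0.085],[0.045,-0.048,0,0,0,0,0.085],[0.045,-0.048,0,0,0,0,0.085]]'
python3 -m jog '[[0.04,-0.048,0,0,0,0,0.085],[0,0,0,0,0,0.126,0.085],[0,0,0,0,0,0.126,0.085],[0,0,0,0,0,0.126,0.085],[0,0,0,0,0,0.126,0.085]]'
python3 -m jog '[[0,0,0,0,0,0,0.085],[0,0,0,0,0,0,0.085],[0,0,0,0,0,0,0.085]]'
python3 - <<'E'
from h import *
go([437,100,300],79)
im,c=snap('wrist','w1.png'); h=hsv(im); H,S,V=[h[...,i].astype(int) for i in range(3)]
for n,m,z in (('yellow',(H>24)&(H<34)&(S>180)&(V>120),42),('red',((H<5)|(H>174))&(S>170)&(V>90),145),('blue',(H>100)&(H<120)&(S>120)&(V>60),156),('white',(S<60)&(V>170),14),('black',V<45,92)):
    for k in blobs(m,100): print(n,np.round(k.reshape(-1,2).mean(0)),rect(c,k,z))
E
```

```text
time_s: 0.7
eef_pos: [246.8, -317.0, 292.2]
ee_rot: [-0.0, 0.988, 0.155, 0.0]
force: [0.4, -0.6, 0.8]
grip_width: 0.993
grip_force: 0.0
time_s: 1.2
eef_pos: [353.6, -90.8, 292.5]
ee_rot: [0.0, 0.988, 0.155, 0.0]
force: [0.2, -1.2, -0.9]
grip_width: 0.996
grip_force: 0.0
time_s: 1.7
eef_pos: [371.9, -46.2, 292.2]
ee_rot: [-0.0, 0.995, -0.098, -0.0]
force: [0.1, -0.0, -0.0]
grip_width: 0.992
grip_force: 0.0
time_s: 2.0
eef_pos: [371.9, -46.5, 292.3]
ee_rot: [-0.0, 0.995, -0.095, -0.0]
force: [0.8, 0.1, -0.0]
grip_width: 1.0
grip_force: 0.0
('closing now', np.float64(-100.9), 'turn rz', np.float64(0.002), 'j6', 1.32) [  36.3 -156.1   -7.7] ('tilt', array([-0.,  0., -1.]))
yellow [172.  66.] [501.8  97.4 146.6 104.3 -10.9]
white [  6. 189.] [408.9 382.4  25.6  12.7 -84.8]
white [ 83. 162.] [425.6 264.3  56.7  50.7  -1.5]
white [34. 63.] [547.4 272.3  59.3  35.7  24.6]
white [232.  54.] [510.7  34.1 118.6   5.1 -11.3]
black [324. 357.] [138.8  -1.8 847.8 189.7  79.1]
black [514.  76.] [ 430.  -251.4   44.4   22.6   -9.3]
```

View pics/w1.png

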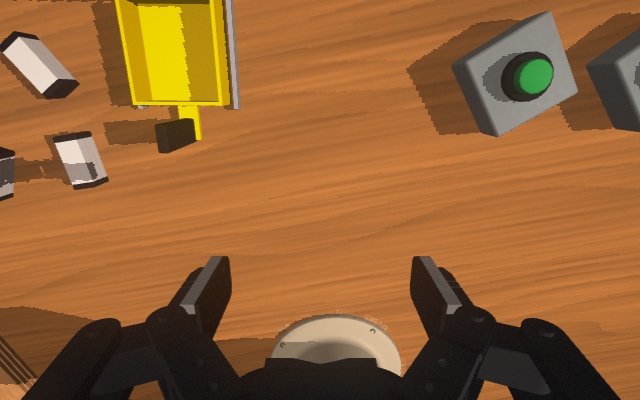

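Wrist view: the tray handle is at about (176,134). The near button is at (535,76), with the second one off the right edge. I'll move over the tray handle and measure again.

```bash
python3 -m jog '[[0.0,-0.04,0,0,0,0,0.085],[0.0,-0.04,0,0,0,0,0.085],[0.0,-0.04,0,0,0,0,0.085],[0.01,-0.036,0,0,0,0,0.085],[0,0,0,0,0,0,0.05]]'
python3 -m jog '[[0,0,0,0,0,0,0.05],[0,0,0,0,0,0,0.05],[0,0,0,0,0,0,0.05]]'
python3 - <<'E'
from h import *
im,c=snap('wrist','w2.png'); h=hsv(im); H,S,V=[h[...,i].astype(int) for i in range(3)]
for n,m,z in (('yellow',(H>24)&(H<34)&(S>180)&(V>120),42),('red',((H<5)|(H>174))&(S>170)&(V>90),145),('blue',(H>100)&(H<120)&(S>120)&(V>60),156),('white',(S<60)&(V>170),14)):
    for k in blobs(m,100): print(n,np.round(k.reshape(-1,2).mean(0)),rect(c,k,z))
print(sense()['eef_pos'])
E
```

```text
time_s: 2.55
eef_pos: [412.2, 107.6, 292.1]
ee_rot: [-0.0, 0.996, -0.093, -0.0]
force: [0.3, -0.8, 0.3]
grip_width: 0.851
grip_force: 0.0
time_s: 2.85
eef_pos: [411.4, 103.9, 292.4]
ee_rot: [0.0, 0.995, -0.097, 0.0]
force: [0.1, 0.4, 1.1]
grip_width: 0.584
grip_force: 0.0
yellow [311.  67.] [506.9  96.4 155.  104.2 -11.4]
white [109. 183.] [430.4 390.1  67.4  44.  -30.3]
white [200. 168.] [425.3 263.5  59.3  39.9  -2.1]
white [73. 95.] [545.6 389.6  57.3  30.   45.4]
white [169.  74.] [545.  264.4  62.1  37.6  24.7]
white [361.  60.] [513.5  33.2 125.6   4.6 -11.3]
[411.49828924 103.98426767 292.42693257]
```

View pics/w2.png

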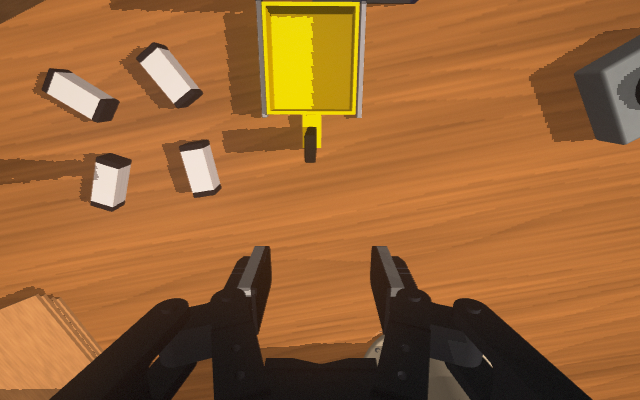

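Run:
```python
from h import *
im,c=snap('wrist'); h=hsv(im); H,S,V=[h[...,i].astype(int) for i in range(3)]
k=[b for b in blobs(V[:230]<60,60)]
for b in k:
    x,y,w,hh=cv2.boundingRect(b)
    if 290<x<330: print('handle bbox',x,y,w,hh)
th=np.radians(-11.2); ux=np.array([np.cos(th),np.sin(th)]); uy=np.array([-ux[1],ux[0]])
st=np.array([623.6,34.6])
def f(n,p,z): w=plane(c,p,z)[0,:2]; print(n,w.round(1),'station',round((w-st)@ux,1),round((w-st)@uy,1))
f('handle top near',(310,161),92); f('handle mid',(310,148),92)
f('tray rim front',(310,114),42); f('tray L',(267,100),42); f('tray R',(358,100),42); f('railL',(263,100),14); f('railR',(362,100),14)
t,ct=snap('top')
for n,p,z in (('red',(337,194),145),):
    w=plane(ct,p,z)[0,:2]; print(w,(w-st)@ux,(w-st)@uy)
cv2.imwrite('pics/crop2.png',cv2.resize(im[90:180,230:400],None,fx=4.5,fy=4.5,interpolation=cv2.INTER_CUBIC)[:,:,::-1])
```

```text
handle top near [424.4 112.2] station -210.4 37.5
handle mid [438.2 109.4] station -196.4 37.4
tray rim front [469.3 104.6] station -165.0 38.7
tray L [494.3 150.4] station -149.3 88.5
tray R [474.   46.6] station -149.0 -17.3
railL [495.4 159.9] station -150.1 98.0
railR [471.7  38.7] station -149.8 -25.4
[598.71314204 -93.0203499 ] 0.37536425029161996 -130.0237228693672
```

View pics/crop2.png

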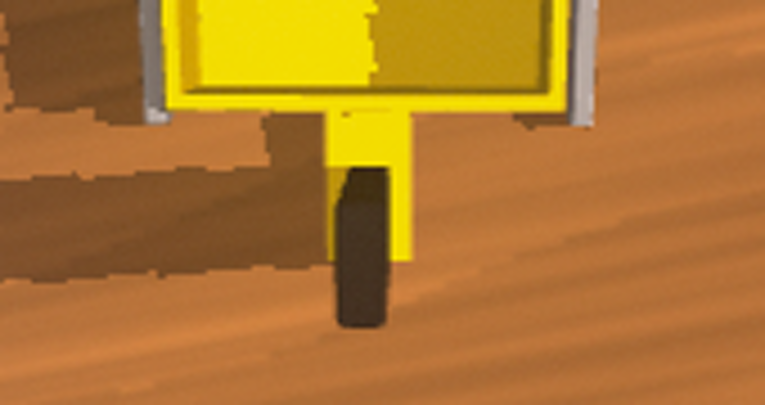

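The crop shows the handle top face around full-image pixel (310,148), which casts to world (438,109) at z=92. That agrees with a tray origin 107 mm out. Next I'll grasp 8 mm toward -x, so the gripper body clears the box.

Run:
```python
from h import *
go([430.4,111,72],79-.2)
```

```text
('closing now', np.float64(-101.1), 'turn rz', np.float64(0.002), 'j6', 1.73) [ 17.2 -10.3 220.4] ('tilt', array([ 0., -0., -1.]))
```

```bash
python3 -m jog '[[0.017,-0.010,0,0,0,0,0.05],[0,0,0.045,0,0,0,0.05],[0,0,0.045,0,0,0,0.05],[0,0,0.045,0,0,0,0.05],[0,0,0.04,0,0,0,0.05]]' 40
python3 -m jog '[[0,0,0.025,0,0,0,0.05],[0,0,0.02,0,0,0,0.05],[0,0,0,0,0,0,0.05],[0,0,0,0,0,0,0.0],[0,0,0,0,0,0,0.0]]' 40
python3 -m jog '[[0,0,0,0,0,0,0.0],[0,0,0,0,0,0,0.0],[0,0,0,0,0,0,0.0],[0,0,0,0,0,0,0.0]]' 40
```

```text
time_s: 3.5
eef_pos: [429.7, 111.0, 115.6]
ee_rot: [0.0, 0.995, -0.096, -0.0]
force: [1.4, 0.8, 0.3]
grip_width: 0.585
grip_force: 0.0
time_s: 4.0
eef_pos: [430.9, 111.3, 73.5]
ee_rot: [-0.0, 0.995, -0.096, 0.001]
force: [0.7, 1.6, 0.6]
grip_width: 0.258
grip_force: 0.0
time_s: 4.4
eef_pos: [430.8, 111.3, 73.5]
ee_rot: [-0.0, 0.995, -0.096, 0.001]
force: [-1.6, -1.3, 6.1]
grip_width: 0.135
grip_force: 41.9
```

```bash
python3 -m jog '[[0.012,0,0,0,0,0,0],[0.015,0,0,0,0,0,0],[0.015,0,0,0,0,0,0],[0.015,0,0,0,0,0,0],[0.015,0,0,0,0,0,0]]'
python3 -m jog '[[0.012,0,0,0,0,0,0],[0.01,0,0,0,0,0,0],[0.006,0,0,0,0,0,0],[0.004,0,0,0,0,0,0],[0,0,0,0,0,0,0]]'
python3 -m jog '[[0,0,0,0,0,0,0],[0,0,0,0,0,0,0]]'
```

```text
time_s: 4.9
eef_pos: [500.9, 97.8, 73.5]
ee_rot: [-0.0, 0.995, -0.096, -0.0]
force: [-6.7, 2.0, 11.3]
grip_width: 0.13
grip_force: 42.5
time_s: 5.4
eef_pos: [532.8, 91.5, 73.5]
ee_rot: [-0.0, 0.995, -0.096, 0.001]
force: [-2.2, 0.9, 5.8]
grip_width: 0.137
grip_force: 41.8
time_s: 5.6
eef_pos: [532.8, 91.5, 73.5]
ee_rot: [-0.0, 0.995, -0.096, 0.001]
force: [-2.0, -0.6, 5.9]
grip_width: 0.133
grip_force: 41.7
```

```bash
python3 -m jog '[[0.002,0,0,0,0,0,0],[0,0,0,0,0,0,0],[0.002,0,0,0,0,0,0],[0,0,0,0,0,0,0],[0,0,0,0,0,0,0]]'
python3 -m jog '[[0.002,0,0,0,0,0,0],[0,0,0,0,0,0,0],[0,0,0,0,0,0,0]]'
```

```text
time_s: 6.1
eef_pos: [536.1, 91.0, 73.5]
ee_rot: [-0.0, 0.995, -0.096, 0.0]
force: [-5.2, 1.7, 9.4]
grip_width: 0.133
grip_force: 42.2
time_s: 6.4
eef_pos: [538.1, 90.6, 73.5]
ee_rot: [-0.0, 0.995, -0.096, 0.0]
force: [-4.9, 1.6, 8.5]
grip_width: 0.137
grip_force: 41.5
```

```bash
python3 -m jog '[[0.002,0,0,0,0,0,0],[0,0,0,0,0,0,0],[0,0,0,0,0,0,0]]'
```

```text
time_s: 6.7
eef_pos: [540.0, 90.2, 73.5]
ee_rot: [-0.0, 0.995, -0.096, 0.0]
force: [-5.1, 0.9, 8.1]
grip_width: 0.131
grip_force: 41.6
```

```bash
python3 -m jog '[[0.002,0,0,0,0,0,0],[0,0,0,0,0,0,0],[0.002,0,0,0,0,0,0],[0,0,0,0,0,0,0]]'
```

```text
time_s: 7.1
eef_pos: [544.0, 89.5, 73.5]
ee_rot: [-0.0, 0.995, -0.096, 0.0]
force: [-5.5, 1.2, 9.3]
grip_width: 0.133
grip_force: 41.6
```

Run:
```python
from h import *
im,c=snap('top'); im2,_=snap('scene')
a=cv2.resize(im[130:300,200:360],None,fx=3.3,fy=3.3,interpolation=cv2.INTER_CUBIC)[:,:528]; b=im2[150:300,220:440]; b=cv2.resize(b,(270,184))
o=np.zeros((561,800,3),np.uint8); o[:a.shape[0],:a.shape[1]]=a; o[:184,530:]=b; cv2.imwrite('pics/c3.png',o[:,:,::-1])
```

```text
(no output)
```

View pics/c3.png

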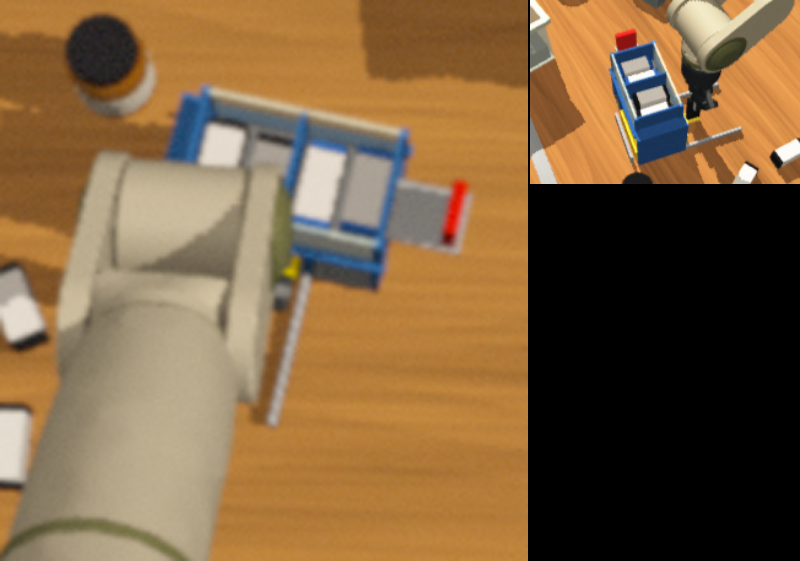

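The top view shows the tray almost wholly under the box, with only a sliver of its front showing. The rail ends, which should be at -182, suggest my station x is about 8 mm short. I'll creep to the stop to calibrate.

```bash
python3 -m jog '[[0.002,0,0,0,0,0,0],[0,0,0,0,0,0,0],[0,0,0,0,0,0,0]]';python3 -m jog '[[0.002,0,0,0,0,0,0],[0,0,0,0,0,0,0],[0,0,0,0,0,0,0]]'
```

```text
time_s: 7.5
eef_pos: [545.9, 89.1, 73.5]
ee_rot: [-0.0, 0.995, -0.096, 0.0]
force: [-5.5, 0.5, 7.1]
grip_width: 0.131
grip_force: 41.5
time_s: 7.8
eef_pos: [547.9, 88.7, 73.5]
ee_rot: [-0.0, 0.995, -0.096, 0.0]
force: [-4.8, 1.1, 8.5]
grip_width: 0.134
grip_force: 41.5
```

Run:
```python
from h import *
im,c=snap('wrist','w3.png'); print(c['cam_to_world'][:3,3])
```

```text
[629.64851163  72.30072756 206.42474657]
```

View pics/w3.png

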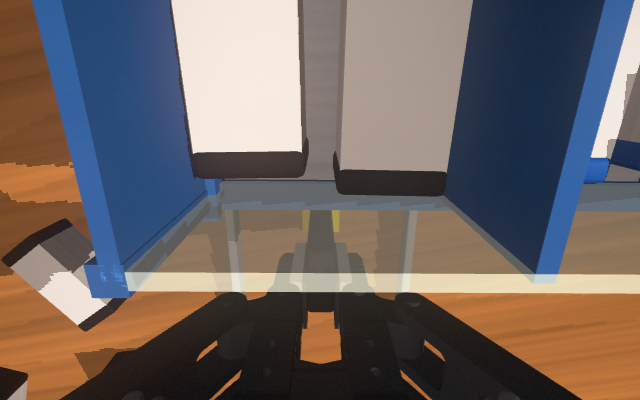

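Run:
```python
from h import *
im,c=snap('wrist')
th=np.radians(-11.2); ux=np.array([np.cos(th),np.sin(th)]); uy=np.array([-ux[1],ux[0]])
st=np.array([623.6,34.6])
def f(n,p,z): w=plane(c,p,z)[0,:2]; print(n,w.round(1),'station',round((w-st)@ux,1),round((w-st)@uy,1))
f('front outer (-47)',(330,293),156);f('front inner(-43)',(330,273),156);f('wall +80 outer',(90,280),156);f('divider +2',(535,282),156);f('divider -2',(556,282),156)
f('railL inner',(240,225),14);f('cap front',(395,194),124)
f('rim front handle',(320,312),92)
print((sense()['eef_pos'][:2]-st)@ux)
```

```text
front outer (-47) [593.8  77.4] station -37.5 36.2
front inner(-43) [598.1  76.6] station -33.2 36.3
wall +80 outer [605.1 120.5] station -34.9 80.6
divider +2 [589.   39.7] station -35.0 -1.7
divider -2 [588.2  35.9] station -35.0 -5.6
railL inner [556.5 140.8] station -86.5 91.1
cap front [599.2  57.3] station -28.4 17.6
rim front handle [539.6  89.9] station -93.1 38.0
-84.78810230979964
```

In the tool's frame the box front sits about 10 mm further along x than the top-camera estimate. The tray started at about -116 and has moved 120, so it is home within a few mm. I'll release it and look at the gate handle.

```bash
python3 -m jog '[[0,0,0,0,0,0,0.04],[0,0,0,0,0,0,0.04],[0,0,0,0,0,0,0.04],[0,0,0,0,0,0,0.04],[0,0,-0.05,0,0,0,0.04]]'
python3 -m jog '[[0,0,-0.05,0,0,0,0.04],[0,0,-0.05,0,0,0,0.04],[0,0,-0.05,0,0,0,0.04],[0.02,0.045,0,0,0,0,0.04],[0.0,0.045,0,0,0,0,0.04]]'
python3 -m jog '[[0,0.045,0,0,0,0,0.04],[0,0.035,0,0,0,0,0.04],[0,0,0,0,0,0,0.04],[0,0,0,0,0,0,0.04],[0,0,0,0,0,0,0.04]]'
python3 - <<'E'
from h import *
im,c=snap('wrist','w4.png'); h=hsv(im); H,S,V=[h[...,i].astype(int) for i in range(3)]
for n,m,z in (('red',((H<5)|(H>174))&(S>170)&(V>60),145),('redbright',((H<5)|(H>174))&(S>170)&(V>180),145)):
    for k in blobs(m,60): print(n,cv2.boundingRect(k),rect(c,k,z))
cv2.imwrite('pics/c4.png',im[:300,60:580,::-1])
E
```

```text
time_s: 8.4
eef_pos: [545.0, 88.4, 117.6]
ee_rot: [0.0, 0.995, -0.096, -0.006]
force: [1.1, 0.5, 0.8]
grip_width: 0.469
grip_force: 0.0
time_s: 8.9
eef_pos: [551.5, -4.8, 273.4]
ee_rot: [0.0, 0.995, -0.095, 0.002]
force: [1.3, -0.3, -0.4]
grip_width: 0.466
grip_force: 0.0
time_s: 9.4
eef_pos: [535.2, -81.4, 272.3]
ee_rot: [-0.0, 0.995, -0.096, -0.0]
force: [0.2, -0.3, 0.2]
grip_width: 0.467
grip_force: 0.0
red (315, 73, 15, 57) [608.1 -97.4  42.4  11.2 -11.2]
redbright (316, 73, 14, 57) [608.  -97.8  42.4  10.4 -11.2]
```

View pics/c4.png

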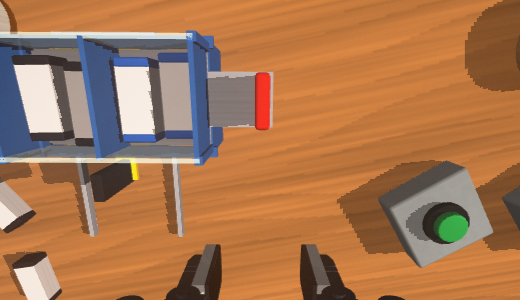

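The picture shows the red gate handle at crop (262,100), which measures (608,-97) and 42×11 mm, matching the given size. The gate is still shut. Next I'll grasp it.

Run:
```python
from h import *
go([608,-97.4,124],79-.2)
```

```text
('closing now', np.float64(-100.9), 'turn rz', np.float64(0.005), 'j6', 1.39) [ 74.5   2.1 148.3] ('tilt', array([ 0.,  0., -1.]))
```

```bash
python3 -m jog '[[0.037,0.001,0,0,0,0.005,0.04],[0.037,0.001,0,0,0,0,0.04],[0,0,0.035,0,0,0,0.04],[0,0,0.035,0,0,0,0.04],[0,0,0.035,0,0,0,0.04]]' 40
python3 -m jog '[[0,0,0.025,0,0,0,0.04],[0,0,0.018,0,0,0,0.04],[0,0,0,0,0,0,0.04],[0,0,0,0,0,0,0.0],[0,0,0,0,0,0,0.0]]' 40
python3 -m jog '[[0,0,0,0,0,0,0.0],[0,0,0,0,0,0,0.0],[0,0,0,0,0,0,0.0]]' 40
```

```text
time_s: 9.95
eef_pos: [607.6, -97.3, 165.8]
ee_rot: [-0.0, 0.995, -0.098, 0.0]
force: [0.4, 0.1, 1.0]
grip_width: 0.461
grip_force: 0.0
time_s: 10.45
eef_pos: [608.0, -98.2, 125.7]
ee_rot: [0.0, 0.995, -0.098, 0.001]
force: [1.2, 3.2, 3.9]
grip_width: 0.137
grip_force: 7.4
time_s: 10.75
eef_pos: [608.0, -98.5, 125.8]
ee_rot: [0.0, 0.995, -0.098, 0.001]
force: [0.4, 2.6, 7.3]
grip_width: 0.134
grip_force: 42.2
```

```bash
python3 -m jog '[[0,0.012,0,0,0,0,0],[0,0.015,0,0,0,0,0],[0,0.015,0,0,0,0,0],[0,0.015,0,0,0,0,0],[0,0.014,0,0,0,0,0]]'
python3 -m jog '[[0,0.008,0,0,0,0,0],[0,0.005,0,0,0,0,0],[0,0,0,0,0,0,0],[0,0,0,0,0,0,0],[0,0,0,0,0,0,0]]'
python3 - <<'E'
from h import *
a=np.array([608.0,-98.5]); print('gate',np.linalg.norm(sense()['eef_pos'][:2]-a))
im,c=snap('wrist'); im2,_=snap('scene'); t,_=snap('top')
o=np.zeros((600,800,3),np.uint8); o[:380,:608]=cv2.resize(im,(608,380)); o[380:600,:400]=cv2.resize(im2[170:280,240:440],(400,220)); o[380:600,400:]=cv2.resize(t[130:240,200:400],(400,220))
cv2.imwrite('pics/c5.png',o[:,:,::-1])
E
```

```text
time_s: 11.25
eef_pos: [594.0, -168.5, 125.8]
ee_rot: [0.0, 0.995, -0.098, 0.001]
force: [1.8, 3.6, 6.2]
grip_width: 0.136
grip_force: 42.2
time_s: 11.75
eef_pos: [591.3, -181.8, 125.8]
ee_rot: [0.001, 0.995, -0.099, 0.001]
force: [-0.4, -2.2, 6.3]
grip_width: 0.135
grip_force: 42.1
gate 84.94119677837391
```

View pics/c5.png

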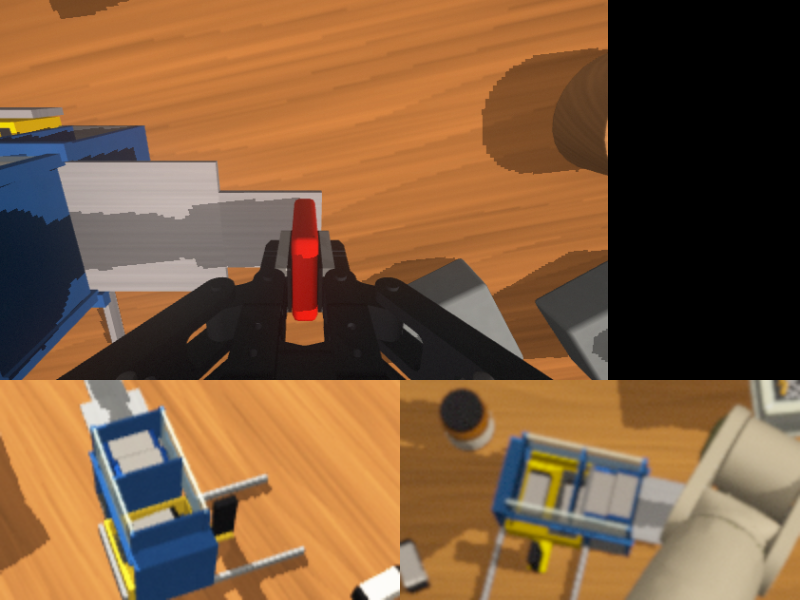

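The gate is open 85 mm and the blue-capped spacers are still in their chamber. I want an enlarged view of the tray contents before shutting it.

Run:
```python
from h import *
im2,_=snap('scene'); t,_=snap('top')
o=np.vstack([cv2.resize(im2[180:260,280:420],(560,320),interpolation=cv2.INTER_CUBIC),cv2.resize(t[150:210,240:345],(560,280),interpolation=cv2.INTER_CUBIC)])
cv2.imwrite('pics/c6.png',o[:,:,::-1])
```

```text
(no output)
```

View pics/c6.png

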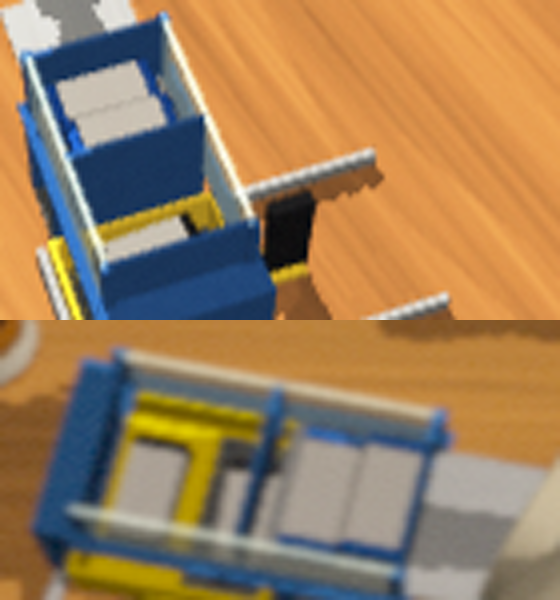

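Both batch spacers lie in the tray and both reserve spacers are still in their chamber. I'll push the gate shut.

```bash
python3 -m jog '[[0,-0.012,0,0,0,0,0],[0,-0.015,0,0,0,0,0],[0,-0.015,0,0,0,0,0],[0,-0.015,0,0,0,0,0],[0,-0.014,0,0,0,0,0]]'
python3 -m jog '[[0,-0.008,0,0,0,0,0],[0,-0.004,0,0,0,0,0],[0,-0.002,0,0,0,0,0],[0,-0.001,0,0,0,0,0],[0,0,0,0,0,0,0]]'
python3 -m jog '[[0,0,0,0,0,0,0],[0,0,0,0,0,0,0]]'
```

```text
time_s: 12.5
eef_pos: [605.4, -111.6, 125.8]
ee_rot: [0.001, 0.995, -0.099, 0.001]
force: [-1.6, -3.9, 5.6]
grip_width: 0.132
grip_force: 42.1
time_s: 13.0
eef_pos: [608.3, -97.1, 125.8]
ee_rot: [0.001, 0.995, -0.098, 0.001]
force: [-1.2, -1.0, 6.9]
grip_width: 0.133
grip_force: 42.2
time_s: 13.2
eef_pos: [608.3, -97.1, 125.8]
ee_rot: [0.001, 0.995, -0.098, 0.001]
force: [-0.9, -0.1, 6.7]
grip_width: 0.127
grip_force: 42.2
```

```bash
python3 -m jog '[[0,0,0,0,0,0,0.04],[0,0,0,0,0,0,0.04],[0,0,0,0,0,0,0.04],[0,0,-0.045,0,0,0,0.04],[0,0,-0.045,0,0,0,0.04]]'
python3 -m jog '[[0,0,-0.045,0,0,0,0.04],[-0.045,0,0,0,0,0,0.04],[-0.04,-0.02,0,0,0,0,0.04],[-0.01,-0.04,0,0,0,0,0.04],[0,-0.04,0,0,0,0,0.04]]'
python3 -m jog '[[0,-0.04,0,0,0,0,0.04],[0,-0.031,0,0,0,0,0.04],[0,0,0,0,0,0,0.04],[0,0,0,0,0,0,0.04]]'
python3 - <<'E'
from h import *
im,c=snap('wrist'); h=hsv(im); H,S,V=[h[...,i].astype(int) for i in range(3)]
for k in blobs(((H<5)|(H>174))&(S>170)&(V>60),60): print('red',rect(c,k,145))
go([547.9,88.7,73.5],78.8)
cv2.imwrite('pics/w7.png',im[:,:,::-1])
E
```

```text
time_s: 13.7
eef_pos: [607.1, -96.4, 214.5]
ee_rot: [-0.0, 0.995, -0.098, -0.001]
force: [0.6, 0.3, 0.5]
grip_width: 0.47
grip_force: 0.0
time_s: 14.2
eef_pos: [532.9, 21.2, 259.9]
ee_rot: [0.0, 0.995, -0.099, 0.0]
force: [0.3, 0.2, 0.3]
grip_width: 0.464
grip_force: 0.0
time_s: 14.6
eef_pos: [547.9, 89.9, 259.1]
ee_rot: [0.0, 0.995, -0.098, -0.0]
force: [0.2, -0.5, 0.7]
grip_width: 0.471
grip_force: 0.0
red [610.8 -84.1  42.8  37.8 -11.2]
('closing now', np.float64(-101.3), 'turn rz', np.float64(-0.002), 'j6', 1.72) [1.000e-01 4.000e-01 1.857e+02] ('tilt', array([-0., -0., -1.]))
```

View pics/w7.png

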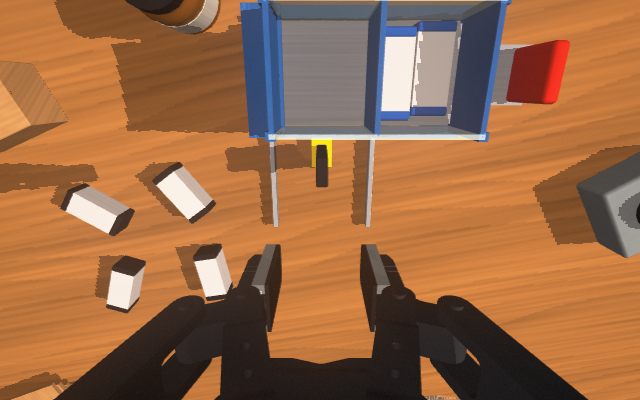

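The gate is shut over an empty issue chamber, the tray handle is at (321,167), and four refills lie at (97,209), (184,192), (126,283) and (213,270). I'll draw the tray out.

```bash
python3 -m jog '[[0,0,0.045,0,0,0,0.04],[0,0,0.045,0,0,0,0.04],[0,0,0.045,0,0,0,0.04],[0,0,0.03,0,0,0,0.04],[0,0,0.02,0,0,0,0.04]]' 40
python3 -m jog '[[0,0,0,0,0,0,0.0],[0,0,0,0,0,0,0.0],[0,0,0,0,0,0,0.0],[0,0,0,0,0,0,0.0],[0,0,0,0,0,0,0.0]]' 40
python3 -m jog '[[-0.008,0,0,0,0,0,0],[-0.013,0,0,0,0,0,0],[-0.015,0,0,0,0,0,0],[-0.015,0,0,0,0,0,0],[-0.015,0,0,0,0,0,0]]'
python3 -m jog '[[-0.015,0,0,0,0,0,0],[-0.015,0,0,0,0,0,0],[-0.015,0,0,0,0,0,0],[-0.012,0,0,0,0,0,0],[-0.008,0,0,0,0,0,0]]'
python3 -m jog '[[0,0,0,0,0,0,0],[0,0,0,0,0,0,0],[0,0,0,0,0,0,0]]'
```

```text
time_s: 15.15
eef_pos: [547.1, 88.3, 72.0]
ee_rot: [0.0, 0.995, -0.099, -0.002]
force: [0.2, -0.7, -0.5]
grip_width: 0.466
grip_force: 0.0
time_s: 15.65
eef_pos: [548.3, 89.5, 75.1]
ee_rot: [0.0, 0.995, -0.098, 0.001]
force: [-1.6, -2.5, 0.8]
grip_width: 0.129
grip_force: 43.6
time_s: 16.15
eef_pos: [483.2, 102.9, 75.0]
ee_rot: [-0.0, 0.995, -0.098, 0.001]
force: [3.0, 0.6, -0.9]
grip_width: 0.134
grip_force: 43.4
time_s: 16.65
eef_pos: [419.4, 115.6, 75.0]
ee_rot: [-0.0, 0.995, -0.098, 0.001]
force: [2.5, 0.3, 0.5]
grip_width: 0.132
grip_force: 43.5
time_s: 16.95
eef_pos: [418.8, 115.7, 75.0]
ee_rot: [-0.0, 0.995, -0.098, -0.001]
force: [-8.3, 1.1, 14.9]
grip_width: 0.131
grip_force: 45.7
```

```bash
python3 -m jog '[[0,0,0,0,0,0,0.06],[0,0,0,0,0,0,0.06],[0,0,0,0,0,0,0.06],[0,0,-0.045,0,0,0,0.06],[0,0,-0.045,0,0,0,0.06]]'
python3 -m jog '[[0,0,-0.045,0,0,0,0.06],[0,0,-0.045,0,0,0,0.06],[0,0,-0.045,0,0,0,0.06],[0,-0.045,0,0,0,0,0.06],[0,-0.045,0,0,0,0,0.06]]'
python3 -m jog '[[0,-0.045,0,0,0,0,0.06],[0,-0.045,0,0,0,0,0.06],[-0.01,0,0,0,0,0,0.06],[0,0,0,0,0,0,0.06],[0,0,0,0,0,0,0.06]]'
cat > ref.py <<'E'
from h import *
im,c=snap('wrist','wr.png'); h=hsv(im); H,S,V=[h[...,i].astype(int) for i in range(3)]
# spacer = bright body + dark caps; label by bright top face, then add dark neighbours
m=((S<70)&(V>150))
m[240:,130:520]=0
for k in blobs(m,150):
    (u,v),(a,b),t=cv2.minAreaRect(k); print('px',round(u),round(v),rect(c,k,30))
print(sense()['eef_pos'].round(1))
E
python3 ref.py
```

```text
time_s: 17.45
eef_pos: [418.9, 115.3, 164.8]
ee_rot: [0.0, 0.995, -0.098, -0.002]
force: [1.1, 0.4, -0.4]
grip_width: 0.701
grip_force: 0.0
time_s: 17.95
eef_pos: [437.9, 204.3, 300.7]
ee_rot: [-0.0, 0.995, -0.1, 0.001]
force: [1.0, -0.9, 0.6]
grip_width: 0.701
grip_force: 0.0
time_s: 18.45
eef_pos: [445.0, 293.1, 299.4]
ee_rot: [0.0, 0.995, -0.099, 0.0]
force: [1.0, -0.1, 0.4]
grip_width: 0.704
grip_force: 0.0
px 253 180 [432.7 385.4  57.2  30.2 -30.2]
px 346 166 [427.1 262.   55.4  28.5  -2.1]
px 236 92 [543.9 376.4  56.6  30.9  45.3]
px 498 74 [502.5  65.6  55.7  29.   -7.6]
px 452 70 [517.6 119.1  55.5  29.  -11.8]
px 329 72 [543.7 262.5  54.9  28.5  24.7]
[445.2 292.9 299.6]
```

View pics/wr.png

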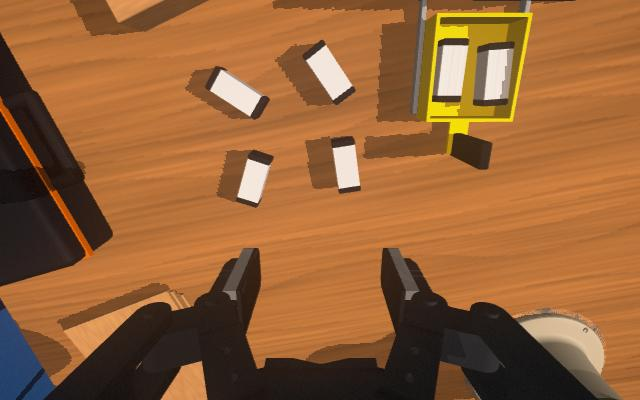

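The view shows two spacers in the drawn-out tray and four bench refills, each measuring about 56×30 on its bright part, as it should. They are A (427,262, -2°), B (433,385, -30°), C (544,376, 45°) and D (544,262, 25°). I'll start with A.

Run:
```python
from h import *
go([427.1,262,24],88)
```

```text
('closing now', np.float64(-101.4), 'turn rz', np.float64(-0.163), 'j6', 2.13) [-11.8  33.9 275.6] ('tilt', array([ 0., -0., -1.]))
```

```bash
python3 -m jog '[[-0.012,0.034,0,0,0,0,0.06],[0,0,0.05,0,0,-0.08,0.06],[0,0,0.05,0,0,-0.083,0.06],[0,0,0.05,0,0,0,0.06],[0,0,0.045,0,0,0,0.06]]' 40
python3 -m jog '[[0,0,0.035,0,0,0,0.06],[0,0,0.025,0,0,0,0.06],[0,0,0.02,0,0,0,0.06],[0,0,0,0,0,0,0.06],[0,0,0,0,0,0,0.0]]' 40
python3 -m jog '[[0,0,0,0,0,0,0.0],[0,0,0,0,0,0,0.0],[0,0,0,0,0,0,0.0],[0,0,0,0,0,0,0]]' 40
```

```text
time_s: 19.0
eef_pos: [426.6, 261.6, 102.8]
ee_rot: [-0.0, 1.0, -0.018, 0.0]
force: [0.5, -0.3, -1.5]
grip_width: 0.7
grip_force: 0.0
time_s: 19.5
eef_pos: [427.2, 262.4, 25.1]
ee_rot: [-0.0, 1.0, -0.018, 0.0]
force: [-0.6, -0.1, 0.2]
grip_width: 0.547
grip_force: 0.0
time_s: 19.9
eef_pos: [427.6, 262.9, 25.8]
ee_rot: [-0.0, 1.0, -0.017, 0.001]
force: [-0.8, -2.3, 6.8]
grip_width: 0.339
grip_force: 40.8
```

```bash
python3 -m jog '[[0,0,-0.03,0,0,0,0],[0,0,-0.045,0,0,0,0],[0,0,-0.045,0,0,0,0],[0,0,-0.045,0,0,0,0],[0,0,-0.035,0,0,0,0]]' 60
python3 -m jog '[[0,0,0,0,0,0.08,0],[0,0,0,0,0,0.083,0],[0,0,0,0,0,0,0],[0,0,0,0,0,0,0]]' 60
python3 - <<'E'
from h import *
go([644.7,88,225],78.8)
E
```

```text
time_s: 20.4
eef_pos: [426.7, 262.9, 227.9]
ee_rot: [-0.001, 1.0, -0.017, 0.002]
force: [0.5, 1.0, -0.5]
grip_width: 0.336
grip_force: 60.0
time_s: 20.8
eef_pos: [426.5, 262.8, 224.5]
ee_rot: [-0.0, 0.995, -0.097, 0.0]
force: [-0.2, 0.1, -1.2]
grip_width: 0.331
grip_force: 60.0
('closing now', np.float64(-101.2), 'turn rz', np.float64(0.0), 'j6', 2.08) [247.9 129.2  -0.4] ('tilt', array([ 0.,  0., -1.]))
```

```bash
python3 -m jog '[[0.04,0.021,0,0,0,0,0],[0.042,0.022,0,0,0,0,0],[0.042,0.022,0,0,0,0,0],[0.042,0.022,0,0,0,0,0],[0.042,0.022,0,0,0,0,0]]' 60
python3 -m jog '[[0.04,0.02,0,0,0,0,0],[0,0,0,0,0,0,0],[0,0,0,0,0,0,0],[0,0,0,0,0,0,0]]' 60
python3 - <<'E'
from h import *
go([644.7,88,170],78.8)
im,c=snap('wrist','w8.png')
E
```

```text
time_s: 21.3
eef_pos: [610.4, 113.8, 224.2]
ee_rot: [-0.0, 0.995, -0.097, -0.0]
force: [0.6, 1.5, -0.3]
grip_width: 0.33
grip_force: 60.0
time_s: 21.7
eef_pos: [644.0, 88.5, 224.4]
ee_rot: [-0.0, 0.995, -0.098, -0.0]
force: [-0.2, 0.2, -1.5]
grip_width: 0.335
grip_force: 60.0
('closing now', np.float64(-101.2), 'turn rz', np.float64(-0.0), 'j6', 1.72) [ 0.8  0.3 54.4] ('tilt', array([-0.,  0., -1.]))
```

View pics/w8.png

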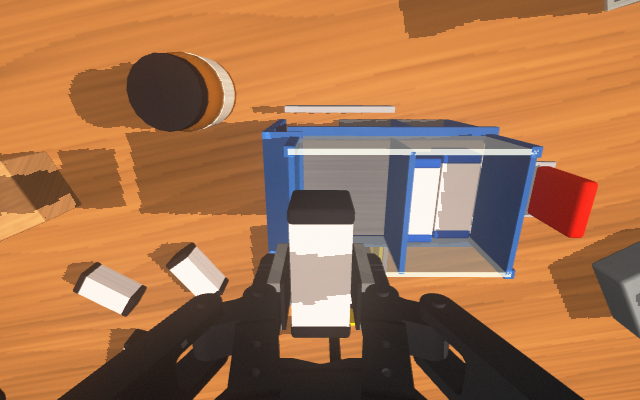

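The spacer is held square above the chamber. I'll check the rim corners at z=156 against the expected positions.

Run:
```python
from h import *
im,c=snap('wrist'); P=plane(c,[(287,149),(541,149),(513,276)],156)[:,:2]
th=np.radians(-11.2); ux=np.array([np.cos(th),np.sin(th)]); uy=np.array([-ux[1],ux[0]])
print(((P-[633.3,30.1])@np.c_[ux,uy]).round(1)); e=sense()['eef_pos'][:2]; print((e-[633.3,30.1])@np.c_[ux,uy])
```

```text
[[ 46.5  80.5]
 [ 46.6 -82.4]
 [-47.2 -82.6]]
[-0.92171855 59.58810939]
```

```bash
python3 -m jog '[[0.001,0,0.03,0,0,0,0],[0,0,0.018,0,0,0,0],[0,0,0.006,0,0,0,0],[0,0,0,0,0,0,0],[0,0,0,0,0,0,0]]' 60
python3 -m jog '[[0,0,0,0,0,0,0.06],[0,0,0,0,0,0,0.06],[0,0,0,0,0,0,0.06],[0,0,0,0,0,0,0.06],[0,0,-0.04,0,0,0,0.06]]' 40
python3 -m jog '[[0,0,-0.045,0,0,0,0.06],[-0.04,0,-0.02,0,0,0,0.06],[-0.03,0,0,0,0,0,0.06],[0,0,0,0,0,0,0.06],[0,0,0,0,0,0,0.06]]'
cat > iss.py <<'E'
from h import *
im,c=snap('wrist','iss.png'); h=hsv(im); S,V=h[...,1],h[...,2]
th=np.radians(-11.2); ux=np.array([np.cos(th),np.sin(th)]); uy=np.array([-ux[1],ux[0]]); O=np.array([633.3,30.1])+40*uy
for z in (124,154):
  q=proj(c,[[*(O+a*ux+b*uy),z] for a,b in ((43,38),(43,-38),(-43,-38),(-43,38))])
  m=np.zeros(S.shape,np.uint8); cv2.fillPoly(m,[q.astype(np.int32)],1)
  for k in blobs(m*((S<70)&(V>130)),150):
    r=rect(c,k,z); print('z',z,((r[:2]-O)@np.c_[ux,uy]).round(1),r[2:4],'ang',r[4]+11.2)
E
python3 iss.py
```

```text
time_s: 22.3
eef_pos: [645.9, 87.9, 171.7]
ee_rot: [-0.0, 0.995, -0.098, 0.001]
force: [-0.7, 0.7, -0.8]
grip_width: 0.328
grip_force: 60.0
time_s: 22.8
eef_pos: [643.6, 87.6, 205.7]
ee_rot: [0.0, 0.995, -0.099, -0.005]
force: [0.4, -0.0, -0.8]
grip_width: 0.702
grip_force: 0.0
time_s: 23.3
eef_pos: [576.8, 101.4, 275.8]
ee_rot: [0.0, 0.995, -0.098, 0.0]
force: [-0.5, 0.6, 0.8]
grip_width: 0.706
grip_force: 0.0
z 124 [2.1 0.2] [77.6 66. ] ang 0.29999999999999893
z 154 [3.4 2.2] [69.5 59. ] ang 0.29999999999999893
```

```bash
python3 -c "
import cv2;a=cv2.imread('pics/iss.png');cv2.imwrite('pics/iss1.png',a[:320,180:560])"
python3 - <<'E'
from h import *
go([543.7,262.5,24],114.7)
E
```

```text
('closing now', np.float64(-101.3), 'turn rz', np.float64(-0.628), 'j6', 1.74) [ -64.7 -151.6  251.4] ('tilt', array([ 0., -0., -1.]))
```

View pics/iss1.png

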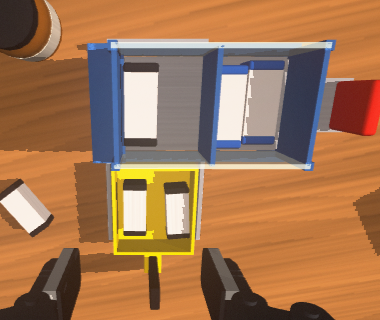

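A lies flat along the +y wall of the issue chamber, and the batch is in the tray. That was my 15th viewed picture, one over the limit of 14, so I'll check by numbers only from here. Next I'll measure the remaining refills again.

```bash
python3 -m jog '[[-0.04,-0.045,0,0,0,0,0.06],[-0.04,-0.045,0,0,0,0,0.06],[-0.02,-0.045,0,0,0,0,0.06],[0,0,0,0,0,0,0.06],[0,0,0,0,0,0,0.06]]'
python3 ref.py
python3 - <<'E'
from h import *
go([543.7,262.5,24],114.7)
E
```

```text
time_s: 23.85
eef_pos: [516.0, 236.3, 274.8]
ee_rot: [0.0, 0.995, -0.098, -0.0]
force: [0.6, 0.1, 0.2]
grip_width: 0.701
grip_force: 0.0
px 225 233 [447.  376.3  34.5  22.6  70.2]
px 203 159 [546.1 374.2  56.6  37.6  45. ]
px 462 146 [501.7  66.1  55.9  29.   -7.6]
px 416 142 [517.1 119.6  55.   29.  -11.6]
px 295 143 [544.2 261.   55.   31.7  24.5]
px 548 48 [592.3 -33.5 200.1  10.9  78.8]
px 604 14 [613.9 -90.2  37.3  26.2  78.8]
px 581 16 [616.2 -66.   31.    7.9 -11.3]
px 479 15 [638.8  40.8  28.1  24.9 -11.2]
[516.3 235.3 274.8]
('closing now', np.float64(-101.3), 'turn rz', np.float64(-0.628), 'j6', 1.99) [ 21.7 -32.2 250.7] ('tilt', array([-0.001, -0.   , -1.   ]))
```

D has not moved, so I'll pick it and place it at y = -19 in the chamber.

```bash
python3 -m jog '[[0.022,-0.031,0,0,0,0,0.06],[0,0,0.05,0,0,-0.126,0.06],[0,0,0.05,0,0,-0.126,0.06],[0,0,0.03,0,0,-0.126,0.06],[0,0,0.02,0,0,-0.126,0.06]]' 40
python3 -m jog '[[0,0,0.03,0,0,-0.124,0.06],[0,0,0.03,0,0,0,0.06],[0,0,0.025,0,0,0,0.06],[0,0,0.015,0,0,0,0.06],[0,0,0,0,0,0,0.06]]' 40
python3 -m jog '[[0,0,0,0,0,0,0.0],[0,0,0,0,0,0,0.0],[0,0,0,0,0,0,0.0],[0,0,0,0,0,0,0],[0,0,0,0,0,0,0]]' 60
python3 -m jog '[[0,0,-0.03,0,0,0,0],[0,0,-0.045,0,0,0,0],[0,0,-0.045,0,0,0,0],[0,0,-0.045,0,0,0.126,0],[0,0,-0.035,0,0,0.126,0]]' 60
python3 -m jog '[[0,0,0,0,0,0.126,0],[0,0,0,0,0,0.126,0],[0,0,0,0,0,0.124,0],[0,0,0,0,0,0,0],[0,0,0,0,0,0,0]]' 60
python3 - <<'E'
from h import *
go([637.4,50.7,225],78.8)
E
```

```text
time_s: 24.4
eef_pos: [543.2, 259.9, 122.1]
ee_rot: [0.0, 0.988, 0.154, -0.002]
force: [0.4, 1.0, -0.2]
grip_width: 0.7
grip_force: 0.0
time_s: 24.9
eef_pos: [542.9, 260.5, 23.4]
ee_rot: [0.0, 0.977, 0.213, -0.002]
force: [-0.5, -0.3, -0.2]
grip_width: 0.706
grip_force: 0.0
time_s: 25.4
eef_pos: [544.2, 261.9, 27.0]
ee_rot: [0.0, 0.977, 0.214, 0.002]
force: [-0.1, -1.4, 6.3]
grip_width: 0.333
grip_force: 60.8
time_s: 25.9
eef_pos: [543.3, 261.8, 228.9]
ee_rot: [-0.0, 0.996, 0.087, 0.002]
force: [0.1, 0.6, -1.2]
grip_width: 0.333
grip_force: 59.9
time_s: 26.4
eef_pos: [543.2, 261.7, 225.6]
ee_rot: [-0.0, 0.995, -0.097, 0.0]
force: [-0.5, 0.2, -1.4]
grip_width: 0.334
grip_force: 59.9
('closing now', np.float64(-101.1), 'turn rz', np.float64(0.002), 'j6', 2.02) [133.1 188.9   0.6] ('tilt', array([ 0.,  0., -1.]))
```

```bash
python3 -m jog '[[0.026,0.037,0,0,0,0,0],[0.026,0.038,0,0,0,0,0],[0.027,0.038,0,0,0,0,0],[0.027,0.038,0,0,0,0,0],[0.027,0.038,0,0,0,0,0]]' 60
python3 -m jog '[[0,0,0,0,0,0,0],[0,0,0,0,0,0,0],[0,0,0.03,0,0,0,0],[0,0,0.018,0,0,0,0],[0,0,0.006,0,0,0,0]]' 60
python3 -m jog '[[0,0,0,0,0,0,0],[0,0,0,0,0,0,0]]' 60
python3 - <<'E'
from h import *
go([637.4,50.7,170],78.8)
E
```

```text
time_s: 26.9
eef_pos: [637.1, 48.5, 225.5]
ee_rot: [-0.0, 0.995, -0.097, 0.0]
force: [0.5, 1.7, 0.6]
grip_width: 0.329
grip_force: 59.9
time_s: 27.4
eef_pos: [635.5, 51.8, 169.5]
ee_rot: [-0.0, 0.995, -0.097, -0.002]
force: [-0.4, -0.5, -1.3]
grip_width: 0.334
grip_force: 59.9
time_s: 27.6
eef_pos: [637.0, 50.9, 172.6]
ee_rot: [-0.0, 0.995, -0.098, 0.001]
force: [0.1, -0.7, -1.2]
grip_width: 0.335
grip_force: 59.9
('closing now', np.float64(-101.2), 'turn rz', np.float64(-0.0), 'j6', 1.66) [0.5 0.1 2.6] ('tilt', array([ 0.002, -0.   , -1.   ]))
```

```bash
python3 -m jog '[[0,0,0,0,0,0,0.06],[0,0,0,0,0,0,0.06],[0,0,0,0,0,0,0.06],[0,0,0,0,0,0,0.06],[0,0,-0.04,0,0,0,0.06]]' 40
python3 -m jog '[[0,0,-0.045,0,0,0,0.06],[-0.035,-0.02,-0.02,0,0,0,0.06],[-0.03,-0.02,0,0,0,0,0.06],[0,0,0,0,0,0,0.06],[0,0,0,0,0,0,0.06]]'
cat > iss.py <<'E'
from h import *
im,c=snap('wrist','iss.png'); h=hsv(im); H,S,V=[h[...,i].astype(int) for i in range(3)]
th=np.radians(-11.2); ux=np.array([np.cos(th),np.sin(th)]); uy=np.array([-ux[1],ux[0]]); O=np.array([633.3,30.1])+40*uy
f=lambda k,z:((rect(c,k,z)[:2]-O)@np.c_[ux,uy]).round(1)
for z in (124,154):
  q=proj(c,[[*(O+a*ux+b*uy),z] for a,b in ((46,42),(46,-42),(-46,-42),(-46,42))])
  m=np.zeros(S.shape,np.uint8); cv2.fillPoly(m,[q.astype(np.int32)],1)
  for k in blobs(m*((V<75)&~((H>95)&(H<125)&(S>120))),60): r=rect(c,k,z); print('z',z,'cap',f(k,z),r[2:4],'ang',round(r[4]+11.2,1))
  for k in blobs(m*((S<40)&(V>205)),200): r=rect(c,k,z); print('z',z,'bright',f(k,z),r[2:4],'ang',round(r[4]+11.2,1))
E
python3 iss.py; python3 -c "
from h import *; go([433,385,24],60); go([545,375,24],135)"
```

```text
time_s: 28.1
eef_pos: [634.7, 50.4, 206.8]
ee_rot: [-0.0, 0.995, -0.098, -0.005]
force: [0.4, 0.4, -0.3]
grip_width: 0.706
grip_force: 0.0
time_s: 28.6
eef_pos: [580.6, 102.5, 276.7]
ee_rot: [0.0, 0.995, -0.098, 0.0]
force: [-0.4, 1.0, 0.8]
grip_width: 0.704
grip_force: 0.0
z 124 cap [-29.9  22.4] [21.8  6.3] ang 90.0
z 124 cap [-30.2 -19.1] [32.   8.6] ang 83.3
z 124 cap [ 32.  -19.6] [31.3  7. ] ang 91.5
z 124 cap [32.9 18.4] [27.9  6.3] ang 90.0
z 124 bright [ 1.4 18. ] [54.9 27.9] ang -0.8
z 154 cap [-24.9  22.1] [19.5  5.7] ang 90.0
z 154 cap [-25.3 -14.9] [28.6  7.7] ang 83.3
z 154 cap [ 30.5 -15.4] [28.   6.3] ang 91.5
z 154 cap [31.3 18.6] [25.   5.6] ang 90.0
z 154 bright [ 3.1 18.2] [49.1 25. ] ang -0.8
z 154 bright [45.4 -1. ] [81.5  2. ] ang 90.0
('closing now', np.float64(-101.3), 'turn rz', np.float64(0.326), 'j6', 1.74) [-200.7 -248.6  252.2] ('tilt', array([ 0., -0., -1.]))
('closing now', np.float64(-101.3), 'turn rz', np.float64(-0.983), 'j6', 1.74) [ -88.9 -260.7  252.2] ('tilt', array([ 0., -0., -1.]))
```

Both spacers lie flat at y ≈ ±19, with their caps at ±31 as they should be. Next is C, measured again first.

```bash
python3 -m jog '[[-0.03,-0.045,0,0,0,0,0.06],[-0.03,-0.045,0,0,0,0,0.06],[-0.03,-0.045,0,0,0,0,0.06],[-0.02,-0.045,0,0,0,0,0.06],[-0.01,-0.045,0,0,0,0,0.06]]'
python3 -m jog '[[0,0,0,0,0,0,0.06],[0,0,0,0,0,0,0.06],[0,0,0,0,0,0,0.06]]'
python3 ref.py;  python3 -c "
from h import *; go([545,375,24],135)"
```

```text
time_s: 29.15
eef_pos: [511.5, 336.5, 276.3]
ee_rot: [0.0, 0.995, -0.099, -0.0]
force: [1.0, -0.1, 0.9]
grip_width: 0.704
grip_force: 0.0
time_s: 29.45
eef_pos: [512.6, 333.8, 275.9]
ee_rot: [0.0, 0.995, -0.099, -0.0]
force: [0.2, 0.3, 0.8]
grip_width: 0.704
grip_force: 0.0
px 293 226 [435.3 384.9  47.9  28.8 -30.4]
px 279 142 [545.  376.5  55.4  32.5  45.4]
px 545 126 [501.7  64.9  56.   28.8  -7.5]
px 499 122 [517.1 118.4  55.2  29.1 -11.7]
px 618 16 [605.2  -8.7  44.5   4.7  78.6]
[512.6 333.7 276.1]
('closing now', np.float64(-101.4), 'turn rz', np.float64(-0.985), 'j6', 2.16) [ 23.6 -47.  252.1] ('tilt', array([-0., -0., -1.]))
```

```bash
python3 -m jog '[[0.0235,-0.048,0,0,0,0,0.06],[0,0,0.02,0,0,-0.141,0.06],[0,0,0.03,0,0,-0.141,0.06],[0,0,0.03,0,0,-0.141,0.06],[0,0,0.02,0,0,-0.141,0.06]]' 40
python3 -m jog '[[0,0,0.03,0,0,-0.141,0.06],[0,0,0.03,0,0,-0.141,0.06],[0,0,0.02,0,0,-0.141,0.06],[0,0,0.035,0,0,0,0.06],[0,0,0.025,0,0,0,0.06]]' 40
python3 -m jog '[[0,0,0.01,0,0,0,0.06],[0,0,0,0,0,0,0.06],[0,0,0,0,0,0,0.06]]'; python3 -c "
from h import *; go([545,376.5,24],135.4)"
```

```text
time_s: 30.0
eef_pos: [542.4, 373.2, 174.1]
ee_rot: [0.0, 0.983, 0.184, -0.001]
force: [1.0, -0.3, -0.0]
grip_width: 0.701
grip_force: 0.0
time_s: 30.5
eef_pos: [542.4, 373.2, 34.5]
ee_rot: [0.0, 0.923, 0.384, -0.001]
force: [0.0, -0.5, 0.0]
grip_width: 0.702
grip_force: 0.0
time_s: 30.8
eef_pos: [543.1, 374.7, 27.8]
ee_rot: [-0.0, 0.923, 0.384, 0.001]
force: [0.1, -0.2, -0.0]
grip_width: 0.703
grip_force: 0.0
('closing now', np.float64(-44.8), 'turn rz', np.float64(-0.003), 'j6', 1.21) [2.6 0.1 3.8] ('tilt', array([ 0.002,  0.001, -1.   ]))
```

```bash
python3 -m jog '[[0.002,0,0.002,0,0,0,0.06],[0,0,0,0,0,0,0.0],[0,0,0,0,0,0,0.0],[0,0,0,0,0,0,0],[0,0,0,0,0,0,0]]' 60
python3 -m jog '[[0,0,0,0,0,0,0],[0,0,-0.03,0,0,0,0],[0,0,-0.045,0,0,0,0],[0,0,-0.045,0,0,0,0],[0,0,-0.045,0,0,0.141,0]]' 60
python3 -m jog '[[0,0,-0.035,0,0,0.141,0],[0,0,0,0,0,0.141,0],[0,0,0,0,0,0.141,0],[0,0,0,0,0,0.141,0],[0,0,0,0,0,0.141,0]]' 60
python3 -m jog '[[0,0,0,0,0,0.141,0],[0,0,0,0,0,0,0],[0,0,0,0,0,0,0]]' 60
python3 - <<'E'
from h import *
go([644.7,88,225],78.8)
E
```

```text
time_s: 31.3
eef_pos: [543.9, 376.5, 25.2]
ee_rot: [-0.0, 0.923, 0.385, 0.001]
force: [-0.4, -0.5, 5.9]
grip_width: 0.334
grip_force: 60.9
time_s: 31.8
eef_pos: [543.1, 376.1, 190.8]
ee_rot: [0.0, 0.948, 0.318, -0.0]
force: [0.8, 0.2, -1.1]
grip_width: 0.332
grip_force: 60.1
time_s: 32.3
eef_pos: [543.4, 376.2, 223.8]
ee_rot: [0.0, 1.0, -0.031, -0.0]
force: [-1.0, 0.8, -1.3]
grip_width: 0.332
grip_force: 60.2
time_s: 32.6
eef_pos: [543.5, 376.2, 224.1]
ee_rot: [0.0, 0.995, -0.097, -0.0]
force: [0.5, 0.3, -0.9]
grip_width: 0.333
grip_force: 60.2
('closing now', np.float64(-101.1), 'turn rz', np.float64(0.002), 'j6', 2.19) [154.7 263.4  -0.9] ('tilt', array([-0., -0., -1.]))
```

```bash
python3 -m jog '[[0.025,0.043,0,0,0,0,0],[0.026,0.044,0,0,0,0,0],[0.026,0.044,0,0,0,0,0],[0.026,0.044,0,0,0,0,0],[0.026,0.044,0,0,0,0,0]]' 60
python3 -m jog '[[0.026,0.044,0,0,0,0,0],[0,0,0,0,0,0,0],[0,0,0,0,0,0,0],[0,0,0.03,0,0,0,0],[0,0,0.018,0,0,0,0]]' 60
python3 -m jog '[[0,0,0.004,0,0,0,0],[0,0,0,0,0,0,0],[0,0,0,0,0,0,0]]' 60
python3 - <<'E'
from h import *
go([644.7,88,170],78.8)
E
```

```text
time_s: 33.1
eef_pos: [626.0, 138.5, 224.4]
ee_rot: [-0.0, 0.995, -0.097, 0.0]
force: [1.1, 1.0, -1.2]
grip_width: 0.335
grip_force: 60.2
time_s: 33.6
eef_pos: [642.0, 93.4, 177.8]
ee_rot: [0.001, 0.995, -0.097, 0.001]
force: [-23.3, -8.6, 102.2]
grip_width: 0.333
grip_force: 95.3
time_s: 33.9
eef_pos: [642.2, 93.7, 178.3]
ee_rot: [0.001, 0.995, -0.097, 0.003]
force: [-15.5, -7.9, 32.7]
grip_width: 0.334
grip_force: 80.1
('closing now', np.float64(-101.1), 'turn rz', np.float64(0.002), 'j6', 1.73) [3.5 5.1 8.3] ('tilt', array([ 0.005, -0.003, -1.   ]))
```

The spacer landed on the outer wall because the last move stopped 5 mm short. I'll lift, correct the position, and check the spacer in the grip.

```bash
python3 -m jog '[[0,0,-0.02,0,0,0,0],[0,0,-0.025,0,0,0,0],[0,0,0,0,0,0,0],[0,0,0,0,0,0,0]]' 60
cat > held.py <<'E'
from h import *
go([644.7,88,225],78.8)
im,c=snap('wrist'); h=hsv(im); H,S,V=[h[...,i].astype(int) for i in range(3)]
s=sense(); zt=s['eef_pos'][2]+4.2
m=((S<75)&(V>95)); m[:190]=0; m[345:]=0; m[:,:287]=0; m[:,355:]=0
th=np.radians(-11.2); B=np.array([[np.cos(th),-np.sin(th)],[np.sin(th),np.cos(th)]])
for k in blobs(m,1500): r=rect(c,k,zt); print('held top',cv2.boundingRect(k),((r[:2]-s['eef_pos'][:2])@B).round(1),r[2:4],r[4]+11.2)
E
python3 held.py
```

```text
time_s: 34.3
eef_pos: [641.8, 94.4, 216.9]
ee_rot: [-0.0, 0.995, -0.097, -0.0]
force: [0.2, 0.1, -1.5]
grip_width: 0.334
grip_force: 74.5
('closing now', np.float64(-101.1), 'turn rz', np.float64(0.001), 'j6', 1.73) [ 4.1  5.8 -8.1] ('tilt', array([-0.,  0., -1.]))
held top (287, 218, 68, 111) [-0.1 -0.4] [59.4 30.6] 0.6999999999999993
```

```bash
python3 -m jog '[[0.004,0.006,0,0,0,0,0],[0,0,0,0,0,0,0],[0,0,0,0,0,0,0],[0,0,0.02,0,0,0,0],[0,0,0,0,0,0,0]]' 60
python3 -m jog '[[0,0,0.012,0,0,0,0],[0,0,0,0,0,0,0],[0,0,0.008,0,0,0,0],[0,0,0,0,0,0,0]]' 60
python3 - <<'E'
from h import *
go([644.7,88,170],78.8)
E
```

```text
time_s: 34.85
eef_pos: [643.9, 86.6, 194.7]
ee_rot: [0.0, 0.995, -0.098, -0.002]
force: [-0.6, -0.0, -1.2]
grip_width: 0.332
grip_force: 74.5
time_s: 35.25
eef_pos: [644.6, 86.6, 176.4]
ee_rot: [0.0, 0.995, -0.098, -0.001]
force: [0.5, 0.3, -0.2]
grip_width: 0.332
grip_force: 74.5
('closing now', np.float64(-101.3), 'turn rz', np.float64(-0.002), 'j6', 1.72) [-0.2 -1.4  6.4] ('tilt', array([-0.001,  0.   , -1.   ]))
```

```bash
python3 -m jog '[[0,-0.001,0.005,0,0,0,0],[0,0,0,0,0,0,0],[0,0,0,0,0,0,0]]' 60
python3 -m jog '[[0,0,0,0,0,0,0.06],[0,0,0,0,0,0,0.06],[0,0,0,0,0,0,0.06],[0,0,0,0,0,0,0.06],[0,0,-0.04,0,0,0,0.06]]' 40
python3 -m jog '[[0,0,-0.045,0,0,0,0.06],[-0.04,0,-0.02,0,0,0,0.06],[-0.025,0,0,0,0,0,0.06],[0,0,0,0,0,0,0.06],[0,0,0,0,0,0,0.06]]'
python3 iss.py
```

```text
time_s: 35.55
eef_pos: [645.2, 87.6, 172.4]
ee_rot: [-0.0, 0.995, -0.098, 0.0]
force: [-0.6, -0.1, -1.0]
grip_width: 0.337
grip_force: 74.5
time_s: 36.05
eef_pos: [643.2, 87.5, 207.6]
ee_rot: [0.0, 0.995, -0.099, -0.005]
force: [0.0, -0.5, -0.1]
grip_width: 0.704
grip_force: 0.0
time_s: 36.55
eef_pos: [581.5, 100.3, 277.6]
ee_rot: [0.0, 0.995, -0.098, 0.0]
force: [-0.1, -0.1, -0.9]
grip_width: 0.704
grip_force: 0.0
z 124 cap [-30.1 -19.6] [31.4  7.2] ang 86.6
z 124 cap [ 31.8 -19.7] [30.6  7.1] ang 91.4
z 124 cap [36.2 21.8] [32.   7.1] ang 89.9
z 124 bright [ 1.2 19.9] [61.3 32.7] ang 0.7
z 154 cap [-25.  -15.6] [28.1  6.4] ang 86.6
z 154 cap [ 30.5 -15.8] [27.4  6.3] ang 91.4
z 154 cap [34.4 21.5] [28.6  6.3] ang 89.9
z 154 bright [ 3.1 19.7] [54.9 29.3] ang 0.7
z 154 bright [45.5 -1.3] [81.2  2. ] ang 89.9
```

C lies flat in the second layer. B is last, and I'll measure it again first.

```bash
python3 -m jog '[[-0.035,-0.035,0,0,0,0,0.06],[-0.035,-0.035,0,0,0,0,0.06],[-0.035,-0.035,0,0,0,0,0.06],[-0.035,-0.035,0,0,0,0,0.06],[-0.035,-0.04,0,0,0,0,0.06]]'
python3 -m jog '[[-0.02,-0.04,0,0,0,0,0.06],[0,0,0,0,0,0,0.06],[0,0,0,0,0,0,0.06],[0,0,0,0,0,0,0.06]]'
python3 ref.py;  python3 -c "
from h import *; go([433,385,24],60)"
```

```text
time_s: 37.1
eef_pos: [446.1, 309.7, 276.9]
ee_rot: [0.0, 0.995, -0.099, -0.0]
force: [1.0, 0.8, 0.4]
grip_width: 0.696
grip_force: 0.0
time_s: 37.5
eef_pos: [435.7, 350.7, 276.8]
ee_rot: [0.0, 0.995, -0.099, -0.0]
force: [-0.5, -0.1, 0.0]
grip_width: 0.702
grip_force: 0.0
px 292 170 [432.1 386.8  55.1  28.5 -30.2]
px 563 52 [502.6  64.7  55.7  29.   -7.4]
px 513 48 [517.4 118.4  55.4  28.9 -12. ]
[435.8 350.5 277. ]
('closing now', np.float64(-101.4), 'turn rz', np.float64(0.325), 'j6', 2.24) [ -9.5 -33.3 253. ] ('tilt', array([-0., -0., -1.]))
```

```bash
python3 -m jog '[[-0.0105,-0.035,0,0,0,0,0.06],[0,0,0,0,0,0,0.06],[0,0,0.04,0,0,0.11,0.06],[0,0,0.04,0,0,0.11,0.06],[0,0,0.04,0,0,0.108,0.06]]' 40
python3 -m jog '[[0,0,0.045,0,0,0,0.06],[0,0,0.04,0,0,0,0.06],[0,0,0.03,0,0,0,0.06],[0,0,0.016,0,0,0,0.06],[0,0,0,0,0,0,0.06]]' 40
python3 -c "
from h import *; go([432.1,386.8,24],59.8)"
```

```text
time_s: 38.05
eef_pos: [432.1, 386.6, 156.0]
ee_rot: [-0.0, 0.965, -0.263, 0.0]
force: [0.6, 0.9, 0.1]
grip_width: 0.704
grip_force: 0.0
time_s: 38.55
eef_pos: [431.1, 386.1, 24.2]
ee_rot: [0.002, 0.966, -0.26, -0.002]
force: [-0.0, 0.7, 0.4]
grip_width: 0.702
grip_force: 0.0
('closing now', np.float64(-120.2), 'turn rz', np.float64(0.0), 'j6', 2.63) [ 0.5 -1.1  0.2] ('tilt', array([-0.004, -0.002, -1.   ]))
```

```bash
python3 -m jog '[[0,0,0,0,0,0,0.06],[0,0,0,0,0,0,0.0],[0,0,0,0,0,0,0.0],[0,0,0,0,0,0,0],[0,0,0,0,0,0,0]]' 60
python3 -m jog '[[0,0,0,0,0,0,0],[0,0,-0.03,0,0,0,0],[0,0,-0.045,0,0,0,0],[0,0,-0.045,0,0,0,0],[0,0,-0.045,0,0,0,0]]' 60
python3 -m jog '[[0,0,-0.035,0,0,-0.11,0],[0,0,0,0,0,-0.11,0],[0,0,0,0,0,-0.108,0],[0,0,0,0,0,0,0],[0,0,0,0,0,0,0]]' 60
python3 - <<'E'
from h import *
go([637.4,50.7,225],78.8)
E
```

```text
time_s: 39.05
eef_pos: [432.1, 388.2, 27.7]
ee_rot: [-0.001, 0.966, -0.26, 0.001]
force: [-0.2, -1.9, 5.9]
grip_width: 0.333
grip_force: 60.2
time_s: 39.55
eef_pos: [431.1, 387.7, 193.5]
ee_rot: [-0.0, 0.966, -0.26, 0.0]
force: [1.1, -0.1, -1.2]
grip_width: 0.332
grip_force: 59.6
time_s: 40.05
eef_pos: [431.3, 387.8, 226.3]
ee_rot: [0.0, 0.995, -0.1, -0.0]
force: [0.9, -0.0, -1.2]
grip_width: 0.334
grip_force: 59.7
('closing now', np.float64(-101.5), 'turn rz', np.float64(-0.005), 'j6', 2.3) [269.  289.4   1.3] ('tilt', array([-0., -0., -1.]))
```

Ten rows of roughly (0.027, 0.029), then a check before descending.

```bash
python3 -m jog '[[0.026,0.028,0,0,0,0,0],[0.027,0.029,0,0,0,0,0],[0.027,0.029,0,0,0,0,0],[0.027,0.029,0,0,0,0,0],[0.027,0.029,0,0,0,0,0]]' 60
python3 -m jog '[[0.027,0.029,0,0,0,0,0],[0.027,0.029,0,0,0,0,0],[0.027,0.029,0,0,0,0,0],[0.027,0.029,0,0,0,0,0],[0.026,0.028,0,0,0,0,0]]' 60
python3 -m jog '[[0,0,0,0,0,0,0],[0,0,0,0,0,0,0],[0,0,0,0,0,0,0]]' 60
sed -i 's/go(\[644.7,88,225\]/go([637.4,50.7,170]/' held.py; python3 held.py
```

```text
time_s: 40.55
eef_pos: [535.2, 219.0, 226.3]
ee_rot: [0.0, 0.995, -0.1, -0.0]
force: [1.0, 0.4, -0.8]
grip_width: 0.328
grip_force: 59.7
time_s: 41.05
eef_pos: [638.4, 51.3, 226.1]
ee_rot: [-0.0, 0.995, -0.1, -0.0]
force: [0.7, 0.2, -0.4]
grip_width: 0.329
grip_force: 59.7
time_s: 41.35
eef_pos: [637.4, 53.8, 226.3]
ee_rot: [-0.0, 0.995, -0.099, -0.0]
force: [-1.4, 0.6, -0.1]
grip_width: 0.336
grip_force: 59.7
('closing now', np.float64(-101.3), 'turn rz', np.float64(-0.002), 'j6', 1.67) [ 0.6  3.1 56.3] ('tilt', array([-0.,  0., -1.]))
held top (287, 190, 66, 133) [ 8.7 -0.2] [68.6 29.3] 0.0
```

```bash
python3 -m jog '[[0,0.003,0,0,0,0,0],[0,0,0,0,0,0,0],[0,0,0.025,0,0,0,0],[0,0,0.01,0,0,0,0],[0,0,0,0,0,0,0]]' 60
python3 -m jog '[[0,0,0.01,0,0,0,0],[0,0,0,0,0,0,0],[0,0,0.008,0,0,0,0],[0,0,0,0,0,0,0],[0,0,0,0,0,0,0]]' 60
```

```text
time_s: 41.9
eef_pos: [636.5, 50.2, 189.7]
ee_rot: [-0.0, 0.995, -0.098, -0.002]
force: [-0.2, -0.3, -0.7]
grip_width: 0.335
grip_force: 59.7
time_s: 42.4
eef_pos: [637.2, 50.0, 173.3]
ee_rot: [0.0, 0.995, -0.098, -0.0]
force: [0.1, -1.0, -0.5]
grip_width: 0.334
grip_force: 59.7
```

```bash
python3 -m jog '[[0,0,0,0,0,0,0.055],[0,0,0,0,0,0,0.055],[0,0,0,0,0,0,0.055],[0,0,0,0,0,0,0.055],[0,0,-0.04,0,0,0,0.055]]' 40
python3 -m jog '[[0,0,-0.045,0,0,0,0.055],[-0.035,-0.02,-0.02,0,0,0,0.055],[-0.03,-0.02,0,0,0,0,0.055],[0,0,0,0,0,0,0.055],[0,0,0,0,0,0,0.055]]'
python3 iss.py
python3 - <<'E'
from h import *
im,c=snap('wrist'); h=hsv(im); H,S,V=[h[...,i].astype(int) for i in range(3)]
for n,m,z in (('yellow',(H>24)&(H<34)&(S>180)&(V>120),42),('white',(S<70)&(V>150),34)):
    for k in blobs(m,150): print(n,np.round(k.reshape(-1,2).mean(0)),rect(c,k,z))
E
```

```text
time_s: 42.9
eef_pos: [635.3, 50.1, 208.8]
ee_rot: [-0.0, 0.995, -0.098, -0.005]
force: [-0.2, -1.2, 0.4]
grip_width: 0.643
grip_force: 0.0
time_s: 43.4
eef_pos: [581.2, 102.2, 278.7]
ee_rot: [0.0, 0.995, -0.098, 0.0]
force: [0.3, 0.5, 0.3]
grip_width: 0.643
grip_force: 0.0
z 124 cap [-28.7  19.5] [25.6  8.2] ang 90.0
z 124 cap [ 7.7 36.5] [73.8  1.9] ang -0.2
z 124 cap [41.9 18.7] [26.9  7. ] ang 90.0
z 124 bright [ -0.7 -25.1] [60.7 31.7] ang 0.0
z 124 bright [ 7.  15.5] [61.3 32.1] ang 0.0
z 154 cap [-23.8  19.5] [22.9  7.3] ang 90.0
z 154 cap [ 8.8 34.8] [66.1  1.7] ang -0.2
z 154 cap [39.4 18.9] [24.1  6.2] ang 90.0
z 154 bright [  1.3 -20.4] [54.4 28.4] ang 0.0
z 154 bright [ 8.1 16. ] [54.9 28.8] ang 0.0
z 154 bright [45.6 -3.6] [76.  2.] ang 90.0
yellow [335. 230.] [497.6  99.5 138.5 103.7 -11.2]
yellow [318. 178.] [563.2 109.5  44.8  13.8  78.7]
white [622. 231.] [ 407.5 -278.4   96.8   47.4   20.2]
white [357. 216.] [502.6  68.1  55.4  28.9  -6.7]
white [315. 213.] [517.1 120.4  55.1  27.5 -11.3]
white [389. 180.] [509.9  26.7 224.  101.5  77. ]
white [429. 109.] [616.1 -33.2  76.   68.2 -11.3]
white [371. 112.] [626.8  32.9  80.8  43.  -11.3]
white [325. 103.] [647.   83.3  81.1  42.8 -10. ]
white [399.  50.] [687.4  -8.1 240.9  10.8  78.2]
white [233.  32.] [739.6 166.   54.2  19.8 -19.1]
```

All four spacers are in: two per layer, with the upper ones at (1,-20) and (8,16). The tray sits at about -133. Next I'll go over the button, with the gripper closing on the way.

```bash
python3 -m jog '[[-0.012,0.045,0,0,0,0,0],[-0.012,0.045,0,0,0,0,0],[-0.012,0.045,0,0,0,0,0],[-0.012,0.045,0,0,0,0,0],[-0.012,0.045,0,0,0,0,0]]' 40
python3 -m jog '[[-0.012,0.045,0,0,0,0,0],[-0.012,0.045,0,0,0,0,0],[-0.012,0.045,0,0,0,0,0],[-0.012,0.04,0,0,0,0,0],[0,0,0,0,0,0,0]]'
python3 -m jog '[[0,0,0,0,0,0,0],[0,0,0,0,0,0,0]]'
cat > btn.py <<'E'
from h import *
im,c=snap('wrist'); h=hsv(im); H,S,V=[h[...,i].astype(int) for i in range(3)]
for k in blobs((H>50)&(H<85)&(S>120)&(V>50),80):
    (u,v),r=cv2.minEnclosingCircle(k); P=plane(c,[(u,v),(u+r,v)],52); print('green',round(u),round(v),P[0].round(1),'diam',round(2*np.linalg.norm(P[1]-P[0]),1),rect(c,k,52), 'dist base',np.linalg.norm(P[0][:2]).round()); go([*P[0][:2],90])
for k in blobs(((H<5)|(H>174))&(S>170)&(V>60),60): print('red',rect(c,k,145))
E
python3 btn.py
```

```text
time_s: 44.0
eef_pos: [477.6, -109.3, 278.0]
ee_rot: [0.0, 0.995, -0.099, -0.0]
force: [0.3, 0.6, -0.6]
grip_width: -0.005
grip_force: 0.0
time_s: 44.5
eef_pos: [395.0, -273.6, 277.7]
ee_rot: [0.0, 0.995, -0.102, -0.001]
force: [0.4, 0.6, -0.8]
grip_width: 0.001
grip_force: 0.0
time_s: 44.7
eef_pos: [397.4, -268.8, 278.1]
ee_rot: [-0.0, 0.995, -0.098, -0.0]
force: [-0.1, 0.2, -0.3]
grip_width: -0.001
grip_force: 0.0
green 333 141 [ 422.5 -289.1   52. ] diam 37.0 [ 422.1 -289.4   36.2   35.2  -11.2] dist base 512.0
[ 28.5  15.4 188.2] ('tilt', array([-0.,  0., -1.]))
green 488 133 [ 397.3 -461.3   52. ] diam 40.5 [ 397.2 -461.6   39.6   35.7   37.9] dist base 609.0
[ 37.4 189.2 188.1] ('tilt', array([-0.,  0., -1.]))
red [ 574.3 -116.9   22.7    4.5   78.7]
```

The nearest button is at (422,-289), 37 mm across, 512 mm from the base.

```bash
python3 -m jog '[[0.0285,0.0155,0,0,0,0,0],[0,0,0.05,0,0,0,0],[0,0,0.05,0,0,0,0],[0,0,0.05,0,0,0,0],[0,0,0.04,0,0,0,0]]' 40
python3 -m jog '[[0,0,0.01,0,0,0,0],[0,0,0,0,0,0,0],[0,0,0,0,0,0,0]]'
```

```text
time_s: 45.25
eef_pos: [422.0, -288.3, 85.9]
ee_rot: [-0.001, 0.995, -0.098, -0.001]
force: [0.6, -0.6, -0.3]
grip_width: 0.002
grip_force: 0.0
time_s: 45.55
eef_pos: [423.0, -290.5, 80.3]
ee_rot: [0.001, 0.995, -0.098, 0.001]
force: [-0.1, -0.5, -0.7]
grip_width: -0.004
grip_force: 0.0
```

```bash
python3 -m jog '[[0,0,0.004,0,0,0,0],[0,0,0,0,0,0,0]]';python3 -m jog '[[0,0,0.004,0,0,0,0],[0,0,0,0,0,0,0]]'; python3 -m jog '[[0,0,0.003,0,0,0,0],[0,0,0,0,0,0,0]]'
```

```text
time_s: 45.75
eef_pos: [422.8, -290.6, 75.6]
ee_rot: [0.001, 0.995, -0.098, 0.001]
force: [2.2, -0.2, 3.1]
grip_width: 0.001
grip_force: 1.5
time_s: 45.95
eef_pos: [422.8, -290.7, 71.9]
ee_rot: [0.001, 0.995, -0.098, 0.001]
force: [0.7, 1.8, 11.9]
grip_width: 0.002
grip_force: 6.2
time_s: 46.15
eef_pos: [423.0, -290.9, 71.4]
ee_rot: [0.002, 0.995, -0.098, 0.002]
force: [-8.1, 8.2, 41.4]
grip_width: 0.0
grip_force: 20.6
```

The button is bottomed out, so I'll withdraw clear of it and check the chamber, gate and button.

```bash
python3 -m jog '[[0,0,-0.01,0,0,0,0],[0,0,-0.045,0,0,0,0],[0,0,-0.05,0,0,0,0],[0,0,-0.05,0,0,0,0],[0,0,-0.05,0,0,0,0]]'
python3 -m jog '[[0.05,-0.02,0,0,0,0,0],[0.05,-0.045,0,0,0,0,0],[0.02,-0.045,0,0,0,0,0],[0,-0.045,0,0,0,0,0],[0,-0.045,0,0,0,0,0]]'
python3 -m jog '[[0,-0.045,0,0,0,0,0],[0,0,0,0,0,0,0],[0,0,0,0,0,0,0],[0,0,0,0,0,0,0]]'
python3 btn.py | grep -v tilt; python3 iss.py
python3 - <<'E'
from h import *
im,c=snap('wrist'); h=hsv(im); H,S,V=[h[...,i].astype(int) for i in range(3)]
for n,m,z in (('yellow',(H>24)&(H<34)&(S>180)&(V>120),42),('white',(S<70)&(V>150),34),('bluecap',(H>105)&(H<125)&(S>150)&(V>120),124)):
    for k in blobs(m,120): print(n,np.round(k.reshape(-1,2).mean(0)),rect(c,k,z))
t,ct=snap('top'); h=hsv(t); H,S,V=[h[...,i].astype(int) for i in range(3)]
for k in blobs(((H<5)|(H>174))&(S>170)&(V>90),15): print('top red',rect(ct,k,145),'start was 598.8 -93.0')
for k in blobs((H>50)&(H<85)&(S>120),15): print('top green',rect(ct,k,52))
E
```

```text
time_s: 46.65
eef_pos: [421.5, -289.5, 274.3]
ee_rot: [-0.0, 0.995, -0.099, -0.0]
force: [1.1, -0.8, -0.6]
grip_width: 0.0
grip_force: 0.0
time_s: 47.15
eef_pos: [560.4, -125.0, 271.5]
ee_rot: [-0.0, 0.995, -0.098, -0.001]
force: [0.7, 0.3, 0.4]
grip_width: -0.001
grip_force: 0.0
time_s: 47.55
eef_pos: [568.8, -83.6, 272.1]
ee_rot: [0.0, 0.995, -0.099, -0.0]
force: [-0.9, -0.5, -0.8]
grip_width: -0.001
grip_force: 0.0
green 510 250 [ 418.3 -295.3   52. ] diam 41.7 [ 416.6 -295.2   43.6   35.7   36.5] dist base 512.0
green 638 244 [ 393.8 -452.6   52. ] diam 26.2 [ 393.1 -449.1   30.5    8.3    6.4] dist base 600.0
red [609.8 -97.5  45.9  10.9 -10.6]
z 124 cap [35.3 11.2] [63.3 14.7] ang 89.8
z 124 bright [-4.  -2.9] [60.6 31.9] ang -0.1
z 124 bright [ 3.9 32.2] [61.4 21.6] ang 0.7
z 154 cap [-33.5  24.2] [32.6  8. ] ang -68.0
z 154 cap [-22.2  22.7] [30.4 13.4] ang 58.6
z 154 cap [36.1 -1.5] [69.  13.1] ang 89.8
z 154 bright [  1.  -20.2] [54.1 28.5] ang -0.1
z 154 bright [ 8.  15.9] [54.9 28.5] ang 1.0
yellow [192. 253.] [493.1 100.6 123.4 104.3 -11.3]
white [215. 235.] [502.3  67.5  55.7  27.9  -7.6]
white [175. 230.] [519.6 115.1  60.5  38.6 -11.4]
white [615. 241.] [ 384.4 -455.2   96.3   68.    26.5]
white [503. 241.] [ 417.5 -296.1   98.4   97.9   21.2]
white [188. 207.] [558.7 108.1 225.1  89.7  57.9]
white [138. 144.] [632.1 121.2  82.3  43.4 -11.4]
white [315. 122.] [606.7 -73.1  75.4  58.3  75.6]
white [215. 137.] [621.3  30.9  77.8  76.7  78.8]
white [ 93. 134.] [652.  168.5  81.9  49.6 -10.5]
white [151.  86.] [690.9  82.3 239.2   5.2  78.6]
white [170.  69.] [703.4  55.5 108.7   5.1  78.6]
white [56. 50.] [747.2 168.   62.   43.4  -6.8]
bluecap [195. 104.] [660.4   6.9  28.2   4.9  78.6]
top green [ 396.7 -454.4   37.3   36.6   -2.2]
top green [ 420.8 -287.2   37.1   36.9   -0.6]
```

The gate reads shut, with its handle at (610,-97) as before. The tray still holds the batch, the chamber holds four flat spacers, and the button is back up.

```bash
python3 -c "
from rig import finish_job; print(finish_job())"
```

```text
the job is handed in; nothing more can be done
None
```

The job was done in order and handed in after about 48 s of the 210 s, but the hand-in gave no verdict; by my last camera measurements the end state is as asked. Two limits to note: I viewed 15 pictures (limit 14), and one spacer caught on the box wall at up to 102 N wrist force (limit 120 N) before I lifted and re-placed it.

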